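# Set up the fettling stand for a batch of cast figures

## Task

Get the fettling stand ready for work. First, with the wing still empty, crank the jack leg down until its foot stands firmly on the bench, and stop there, without forcing it. The clay figures are fragile, so set them down gently: stand all the short ones upright on the wing, stand the tall one upright in the middle of the chuck, then turn the chuck ring until all three jaws hold it firmly but not brutally. Leave the pail, the bowl and the jar alone.

Things in the scene. Friction and masses are not known exactly. Their poses are not given: they have to be found in the camera images.
- stand: fettling stand, fixed to the bench: round cast base with a self-centring chuck on top and, on its -y side, a ware wing on two rails with a jack leg at the far end. Origin: on the chuck's vertical axis at bench height; x points away from the robot (yaw up to 0.1 rad off), z up
- wing: the ware wing, a plywood board 200 mm (x) by 250 mm (y) by 18 mm, plain edge; origin at the centre of its upper face, 100 mm above the bench, 280 mm along -y of the stand's frame from the chuck axis; axes as the stand's. Fixed to the stand
- wing_top (a point): centre of the wing's upper face (same point and axes as the wing)
- jack_axis (a point): point on the vertical axis of the jack leg, 459 mm along -y of the stand's frame from the chuck axis, 200 mm above the bench. The jack is a 44 mm square tube with a 56 mm square gearbox up to 158 mm above the bench; the crank's hub reaches 172 mm
- jack_crank (a joint): crank angle (rad), grows turning clockwise seen from above, which lowers the leg 1.27 mm per rad (8 mm a turn); 0 = leg fully up, sole 30 mm above the bench; 45 at most. Stays where left: friction 0.2 N m, 3.6 N at the grip, which also holds the leg under load. With the foot on the bench each further rad adds about 25 N under the foot and 0.6 N at the grip
- crank_grip (a point): centre of the crank's upright grip, a black cylinder 22 mm across and 50 mm tall that spins freely on its pin; it circles 55 mm from the jack axis, its centre 198 mm above the bench (top at 223 mm). The crank arm below is 6 mm thick
- jack_foot: round foot of the jack, 70 mm across with a rubber sole; origin at the centre of its underside. It bears on a stiff rubber spring, about 20 N per mm
- chuck_centre (a point): centre of the chuck's round plate, 188 mm across, on its upper face 100 mm above the bench
- chuck_plate: the chuck's round fixed plate, 188 mm across; origin at the centre of its upper face (the same point as chuck_centre), axes as the stand's
- chuck_ring (a joint): angle of the chuck's ring (rad), grows turning clockwise seen from above; 0 = jaws wide open, 2.6 at most. Closes the three jaws together, 8 mm per rad; pad faces 42 mm from the chuck axis at 0, so they meet the tall cast's foot at about 1.1. Each rad after that adds about 40 N per jaw and 9 N at a peg. Stays where left: friction 0.8 N m, 7.5 N at a peg
- ring_peg0 (a point): point on the axis of one of the ring's two upright turning pegs, near its top: a plain steel cylinder 18 mm across, standing 109 mm from the chuck axis; this point is 152 mm, the peg's top 169 mm and its foot 99 mm above the bench; turns with the ring. At ring angle 0 this peg stands at 225 degrees in the stand's frame (towards the robot and the wing)
- ring_peg1 (a point): the same for the other peg, opposite
- tall_cast: the tall pale clay figure, 200 mm tall, 0.32 kg: a hollow bell skirt on a straight round foot 66 mm across and 28 mm high, tapering to a waist at 132 mm; the torso from 132 to 168 mm is a straight cylinder 30 mm across (arms folded close on it), the head 19 mm across above. Origin: centre of its underside, z up along the figure
- jaw0: one of the three chuck jaws with its rubber pad (28 mm wide, reaching from 4 to 31 mm above the plate); origin on the chuck axis at plate height when the ring is at 0, its own x points outward, at 60 degrees in the stand's frame; slides toward the axis as the ring is turned
- jaw1: one of the three chuck jaws with its rubber pad (28 mm wide, reaching from 4 to 31 mm above the plate); origin on the chuck axis at plate height when the ring is at 0, its own x points outward, at 180 degrees in the stand's frame; slides toward the axis as the ring is turned
- jaw2: one of the three chuck jaws with its rubber pad (28 mm wide, reaching from 4 to 31 mm above the plate); origin on the chuck axis at plate height when the ring is at 0, its own x points outward, at 300 degrees in the stand's frame; slides toward the axis as the ring is turned
- cast0: a short pale clay figure, 153 mm tall, 0.22 kg: foot 64 mm across and 28 mm high, bell skirt tapering to a waist at 90 mm; the torso from 90 to 126 mm is a straight cylinder 28 mm across, the head 19 mm across above. Origin: centre of its underside, z up along the figure. Three to five of these are there
- cast1: a short pale clay figure, 153 mm tall, 0.22 kg: foot 64 mm across and 28 mm high, bell skirt tapering to a waist at 90 mm; the torso from 90 to 126 mm is a straight cylinder 28 mm across, the head 19 mm across above. Origin: centre of its underside, z up along the figure. Three to five of these are there
- cast2: a short pale clay figure, 153 mm tall, 0.22 kg: foot 64 mm across and 28 mm high, bell skirt tapering to a waist at 90 mm; the torso from 90 to 126 mm is a straight cylinder 28 mm across, the head 19 mm across above. Origin: centre of its underside, z up along the figure. Three to five of these are there
- cast3: a short pale clay figure, 153 mm tall, 0.22 kg: foot 64 mm across and 28 mm high, bell skirt tapering to a waist at 90 mm; the torso from 90 to 126 mm is a straight cylinder 28 mm across, the head 19 mm across above. Origin: centre of its underside, z up along the figure. Three to five of these are there
- cast4: a short pale clay figure, 153 mm tall, 0.22 kg: foot 64 mm across and 28 mm high, bell skirt tapering to a waist at 90 mm; the torso from 90 to 126 mm is a straight cylinder 28 mm across, the head 19 mm across above. Origin: centre of its underside, z up along the figure. Three to five of these are there
- slip_pail: white plastic pail, 124 mm across, 115 mm tall; origin at the centre of its underside; leave it alone
- sponge_bowl: pale green bowl, 120 mm across, 50 mm tall; origin at the centre of its underside; leave it alone
- glaze_jar: white closed jar, 68 mm across, 95 mm tall; origin at the centre of its underside; leave it alone
There are look-alikes about, which are no part of the job. What is shaped like the tall_cast but purple is not meant.

How it is judged:
By the outcome, as a careful person would: the job done as asked, in the order asked, and still so for the second after the job is handed in, with the robot touching nothing.
Of cast0, cast1, cast2, cast3, cast4 only 3 to 5 are there at a start; the rules pass over those that are not, and their reading is None.
At some moment in a run one of cast0, cast1, cast2, cast3, cast4 may be knocked a few centimetres aside while the robot is not near it.
It also fails if it takes over 210 s, if anything falls off the work surface, if the arm or the gripper's body presses on something with over 40 N, if the wrist force passes 120 N, or if a joint passes its speed limit or range.

## Robot

A 6-joint arm with a two-finger parallel gripper is mounted at the origin on the work surface. World frame = base frame: x ahead of the robot, y to its left, z up, the work surface at z = 0. Lengths are in mm, angles in rad, forces in N, time in s.
With the tool pointing down it reaches from about 375 to 900 mm from the base axis. Payload 3.1 kg.
Tool frame: the origin (TCP) lies on the front face of the gripper's body, between the roots of the fingers; the fingertips stand 73 mm ahead of it and the grasp point (between the pads) lies 54 mm ahead of it; z points along the fingers, y is the line along which they close (so a half turn about z gives the same grasp; the last joint's range is limited). The gripper opens to 85 mm and grips with 20 to 120 N. Pads are 22 mm wide; open, the fingers measure 114 mm over their backs; the gripper's body (76 mm by 85 mm) begins 54 mm behind the grasp point. The pads swing forward as they close: fully open they stand 13 mm farther back than shut.
Start: joints at [0.94, 0.527, 1.433, -0, 1.181, -0.178], TCP at [273.386, 562.012, 303.91] pointing down, gripper open.
Joint ranges: [-3.08, 3.08], [-0.75, 2.2], [0.22, 2.44], [-1.43, 4.57], [0, 2.65], [-2.85, 2.85]. Speed limits (rad/s): [2.79, 2.79, 3.14, 3.14, 3.14, 3.14].

## Interface

Orientations are given as a unit quaternion [x, y, z, w].
In Python, from bench import manip gives the robot as it stands.
- The arm moves only by the tool jog_arm, never from a script. Its argument "motion" is a list of rows, each a list of 3 entries, a list of its own where there are three numbers: the finger opening in mm, from 0 to 85.4, then the shift along the tool's x, y, z in mm, then the turn about the tool's z in degrees. A call has 1 to 12 rows; each row shifts and turns the commanded pose from where the row before left it, along the tool's axes as they then stand; what a row does not reach is not made up. A row lasts 1/8 s, in which the tool goes at most 62.5 mm and 10.7 degrees, less where a joint would pass 70% of its speed; a pose out of reach is approached as far as the arm can. A call with a gripper value outside its range is refused whole. The fingers move at their own pace and stop on an object; the grip force is fixed at half the most. Time passes only in rows, so rows that do not move let the fingers close. It gives the time, the measured TCP pose, the force, the opening and the grip force at its end, in the units of the state.
- manip.get_state(): the state, without advancing time (a new reading comes with each control period).
- manip.capture(name): name is "scene" or "top" or "wrist"; returns the picture (400x640x3 uint8, red, green, blue); there is no depth.
- manip.get_calibration(name): a dict with "fx", "fy", "cx", "cy" (pixels), "k1" (the pictures are not rectified: a ray, as slopes to the right and down, at radius r is drawn at 1 + k1 r^2 times it, then the intrinsics apply), "camera_from_world" (4x4, takes a point from world to camera coordinates). Camera axes: x right, y down, z forward; pixel columns grow to the right and rows downward; lengths in mm; the calibration is good to about 2 mm. A picture is of the moment at which its call begins: read the wrist's pose just before it. get_calibration takes no time and is no camera call; for the wrist camera it gives the pose at the moment of the call.
- manip.finish_job(): hands the job in; it is judged then, once.
Trained networks look in the newest picture that a camera, given by its name, has taken for a name from the list of things; names that differ only in an ending like _2 or _b are one class to them, and where a whole thing is asked for, a point or a joint stands for the part that bears it (a point fixed in the world has none). Each returns a list of dicts, best first, with "p" (0 to 1); they miss things now and then, are a little off and sometimes report something else, mostly with a low value. They report only what shows in the picture. A call takes as long as a camera call. They do not tell look-alikes from the thing itself.
- manip.look_for(query, camera): "box" ([left, top, right, bottom] in pixels, round what is visible of it).
- manip.spot_point(query, camera): "at" ([column, row] in pixels: a listed point, or the origin of a listed thing).
The state is a dict: "time_s": time; "joint_pos": joint angles; "joint_velocities": joint speeds; "joint_efforts": joint torques, N m; "position": TCP position; "orientation": TCP orientation; "ft_force": force on the tool from outside, world axes, zero at the start; "moment": the same for the moment, N m; "gripper_width": finger opening in mm; "grip_force": force on a finger pad.
Only numpy, scipy, OpenCV 4.12 (cv2) and the standard library are available. Lean on these libraries where they do the work, as an engineer would, in place of code of your own. Each camera call takes 0.05 s, during which the arm holds its last target. There are 200 camera calls.

## Working session

There is one attempt and no reset: what is moved stays moved. The work goes in short steps, Python scripts to look and compute and a tool call to move; the robot and the scene stay as the last step left them, time stands still between calls to the robot, and variables do not carry over. Pictures are saved under pics/ and viewed, at most 14 in all, crops included, and the job is handed in when it is done.

Besides the shell and the picture viewer there is one more tool, called after "Call:" by a JSON object that holds its "method" and its "body". jog_arm: Moves the arm, as the interface text tells. Its arguments: {"type":"object","properties":{"motion":{"type":"array"}},"required":["motion"]}

```bash
mkdir -p pics; ls; cat > h.py <<'E'
import numpy as np, cv2
from bench import manip
from scipy.spatial.transform import Rotation as R
def ray(cam,px,cal=None):
    c=cal or manip.get_calibration(cam); T=np.array(c["camera_from_world"])
    d=np.array([(px[0]-c["cx"])/c["fx"],(px[1]-c["cy"])/c["fy"]]); u=d.copy()
    for _ in range(20): u=d/(1+c["k1"]*(u@u))
    Rm=T[:3,:3]; o=-Rm.T@T[:3,3]; return o,Rm.T@np.array([u[0],u[1],1.])
def at_z(cam,px,z,cal=None):
    o,d=ray(cam,px,cal); return o+d*(z-o[2])/d[2]
def proj(cam,P,cal=None):
    c=cal or manip.get_calibration(cam); T=np.array(c["camera_from_world"])
    p=T[:3,:3]@np.array(P,float)+T[:3,3]; u=p[:2]/p[2]; u=u*(1+c["k1"]*(u@u))
    return np.array([u[0]*c["fx"]+c["cx"],u[1]*c["fy"]+c["cy"]])
def save(cam,name):
    im=manip.capture(cam); cv2.imwrite(f"pics/{name}.png",cv2.cvtColor(im,cv2.COLOR_RGB2BGR)); return im
def st():
    s=manip.get_state(); return s
E
python3 - <<'E'
from h import *
for cam in ("scene","top"):
    save(cam,cam+"0")
    for q in ["jack_axis","crank_grip","chuck_centre","wing_top","ring_peg0","ring_peg1","tall_cast","cast0","slip_pail","sponge_bowl","glaze_jar","jack_foot"]:
        print(cam,q,[(np.round(d["at"]).tolist(),round(d["p"],2)) for d in manip.spot_point(q,cam)])
s=st(); print(s["time_s"],s["position"],s["orientation"],s["ft_force"])
for cam in ("scene","top"):
    c=manip.get_calibration(cam);T=np.array(c["camera_from_world"]);print(cam,np.round(-T[:3,:3].T@T[:3,3]),np.round(T[:3,:3],2).tolist(),c["fx"])
E
```

```text
pics
scene jack_axis [([212.0, 193.0], 0.84)]
scene crank_grip [([211.0, 211.0], 0.71)]
scene chuck_centre [([369.0, 232.0], 0.59)]
scene wing_top [([275.0, 222.0], 0.66), ([373.0, 231.0], 0.2)]
scene ring_peg0 [([354.0, 195.0], 0.97), ([389.0, 258.0], 0.72), ([364.0, 198.0], 0.68), ([371.0, 234.0], 0.34)]
scene ring_peg1 [([354.0, 195.0], 0.97), ([389.0, 258.0], 0.72), ([364.0, 198.0], 0.68), ([371.0, 234.0], 0.34)]
scene tall_cast [([294.0, 192.0], 0.84), ([331.0, 188.0], 0.81), ([373.0, 232.0], 0.15)]
scene cast0 [([403.0, 201.0], 0.97), ([222.0, 178.0], 0.97), ([363.0, 198.0], 0.64)]
scene slip_pail []
scene sponge_bowl [([455.0, 222.0], 0.63), ([368.0, 234.0], 0.4)]
scene glaze_jar [([444.0, 256.0], 0.81)]
scene jack_foot [([224.0, 231.0], 0.67), ([209.0, 196.0], 0.62)]
top jack_axis [([425.0, 173.0], 0.58)]
top crank_grip [([415.0, 155.0], 0.75)]
top chuck_centre [([273.0, 184.0], 0.64)]
top wing_top [([356.0, 177.0], 0.94), ([252.0, 152.0], 0.74)]
top ring_peg0 [([290.0, 209.0], 0.87), ([253.0, 151.0], 0.76)]
top ring_peg1 [([290.0, 209.0], 0.87), ([253.0, 151.0], 0.76)]
top tall_cast [([316.0, 245.0], 0.73), ([352.0, 235.0], 0.6)]
top cast0 [([245.0, 242.0], 0.83), ([432.0, 238.0], 0.81), ([280.0, 248.0], 0.65), ([192.0, 231.0], 0.49)]
top slip_pail [([445.0, 195.0], 0.78)]
top sponge_bowl [([192.0, 229.0], 0.87), ([289.0, 208.0], 0.38), ([431.0, 240.0], 0.3)]
top glaze_jar [([204.0, 188.0], 0.84), ([353.0, 240.0], 0.4)]
top jack_foot [([447.0, 195.0], 0.65), ([407.0, 178.0], 0.48), ([357.0, 181.0], 0.32)]
1.3 [273.39837729 562.01905763 303.92890876] [2.24488173e-01 9.74476813e-01 1.86244664e-05 7.79157237e-06] [ 0.08481947  0.0426034  -0.46780193]
scene [1161.   81. 1052.] [[-0.14, 0.99, 0.01], [0.83, 0.12, -0.54], [-0.54, -0.06, -0.84]] 369.2213388252621
top [ 426.    2. 1250.] [[-0.03, -1.0, -0.01], [-0.99, 0.03, -0.13], [0.13, 0.0, -0.99]] 362.6410817784797
```

```bash
python3 - <<'E'
import cv2
a=cv2.imread("pics/top0.png")[110:290,150:490]; b=cv2.imread("pics/scene0.png")[140:300,180:490]
cv2.imwrite("pics/t0c.png",cv2.resize(a,(800,424),interpolation=cv2.INTER_CUBIC)); cv2.imwrite("pics/s0c.png",cv2.resize(b,(800,413),interpolation=cv2.INTER_CUBIC))
E
```

```text
(no output)
```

View pics/t0c.png

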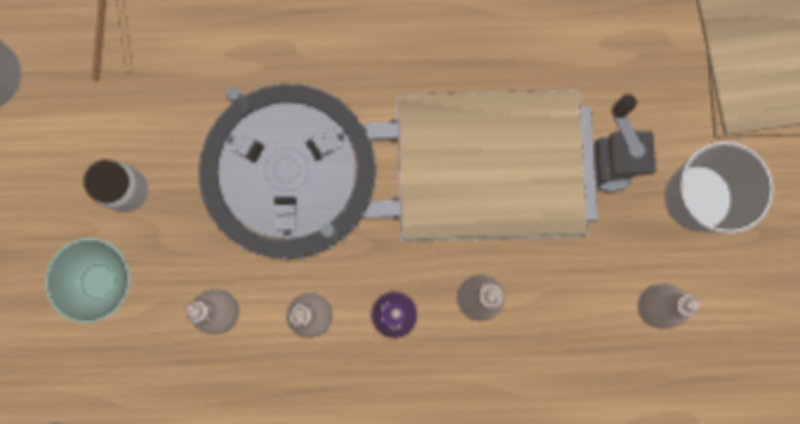

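View pics/s0c.png

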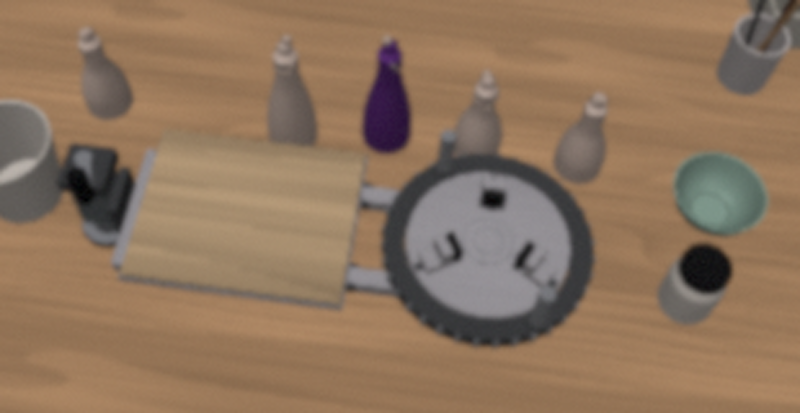

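```bash
cat >> h.py <<'E'
def tri(obs):
    A=np.zeros((3,3));b=np.zeros(3)
    for cam,px in obs:
        o,d=ray(cam,px);d=d/np.linalg.norm(d);M=np.eye(3)-np.outer(d,d);A+=M;b+=M@o
    return np.linalg.solve(A,b)
E
python3 - <<'E'
from h import *
g=lambda n,*a:print(n,np.round(a[0],1))
for n,s,t in [("jack",(212,193),(425,173)),("grip",(211,211),(415,155)),("chuck",(369,232),(273,184)),("wing",(275,222),(356,177)),("pegA",(354,195),(290,209)),("pegB",(389,258),(253,151)),("tall",(294,192),(352,235)),("purple",(331,188),(316,245)),("c0",(222,178),(432,238)),("c1",(403,201),(245,242)),("c2",(363,198),(280,248)),("bowl",(455,222),(192,229)),("jar",(444,256),(204,188))]:
    g(n,tri([("scene",s),("top",t)]))
for n,z,s,t in [("jack",200,(212,193),(425,173)),("grip",198,(211,211),(415,155)),("chuck",100,(369,232),(273,184)),("wing",100,(275,222),(356,177)),("pegA",152,(354,195),(290,209)),("pegB",152,(389,258),(253,151)),("tall",0,(294,192),(352,235)),("c0",0,(222,178),(432,238)),("c1",0,(403,201),(245,242)),("c2",0,(363,198),(280,248))]:
    print(n,np.round(at_z("scene",s,z)[:2]),np.round(at_z("top",t,z)[:2]))
print("pail",at_z("top",(445,195),0))
a=cv2.imread("pics/top0.png");b=cv2.imread("pics/scene0.png")
cv2.imwrite("pics/full.png",cv2.resize(np.vstack([a,b]),(480,600),interpolation=cv2.INTER_AREA))
E
```

```text
jack [ 617.8 -306.2  198.7]
grip [ 674.6 -286.4  196. ]
chuck [617.  152.5  88.6]
wing [ 630.7 -122.1  102.5]
pegA [528.9  94.5 143.9]
pegB [716.5 208.6 135.9]
tall [ 447.2 -107.3    1.6]
purple [416.7  17.3   8.7]
c0 [ 428.8 -373.7    7.7]
c1 [433.3 263.5   5.5]
c2 [410.  138.7 -36.9]
bowl [483.2 446.6  -7.6]
jar [623.3 400.9   7.6]
jack [ 619. -301.] [ 619. -310.]
grip [ 676. -287.] [ 674. -285.]
chuck [623. 153.] [615. 150.]
wing [ 630. -127.] [ 630. -118.]
pegA [534.  96.] [528.  92.]
pegB [724. 208.] [712. 204.]
tall [ 446. -109.] [ 447. -106.]
c0 [ 423. -375.] [ 429. -378.]
c1 [429. 268.] [433. 261.]
c2 [436. 130.] [410. 141.]
pail [ 575.76453719 -433.65279728    0.        ]
```

View pics/full.png

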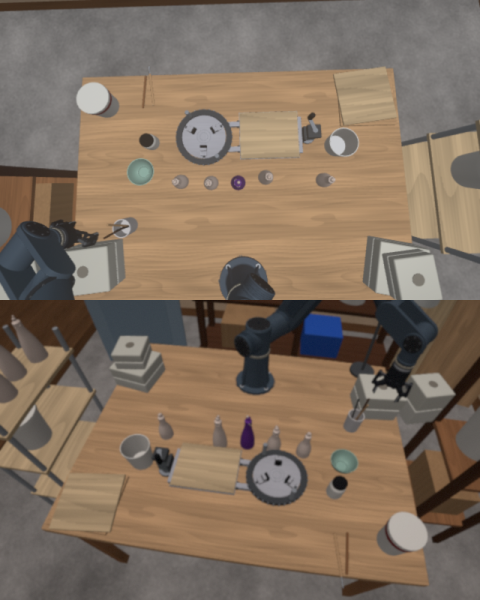

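```bash
python3 - <<'E'
from h import *
from scipy.optimize import least_squares
tc=lambda x,y:(150+(x+.5)/800*340-.5,110+(y+.5)/424*180-.5); sc=lambda x,y:(180+(x+.5)/800*310-.5,140+(y+.5)/413*160-.5)
P=[]
for s,t in [((100,-155),(398,95)),((100,-405),(578,90)),((-100,-405),(588,238)),((-100,-155),(402,241)),((0,0),(286,171))]: P.append(("top",(*s,100),tc(*t)))
for s,t in [((-100,-405),(165,131)),((-100,-155),(367,155)),((100,-155),(341,303)),((100,-405),(122,276)),((0,0),(488,242))]: P.append(("scene",(*s,100),sc(*t)))
P.append(("top",(0,-459,172),tc(636,150)))
cal={k:manip.get_calibration(k) for k in("top","scene")}
def f(v):
    c,s=np.cos(v[2]),np.sin(v[2]); r=[]
    for cam,q,px in P: r.append(proj(cam,(v[0]+c*q[0]-s*q[1],v[1]+s*q[0]+c*q[1],q[2]),cal[cam])-px)
    return np.concatenate(r)
o=least_squares(f,[620,150,0],loss="soft_l1"); print(o.x); print(np.round(f(o.x).reshape(-1,2),1))
for q in [(0,-280),(0,-459)]:
    c,s=np.cos(o.x[2]),np.sin(o.x[2]); print(o.x[0]+c*q[0]-s*q[1],o.x[1]+s*q[0]+c*q[1])
c=manip.get_calibration("wrist");s=st();T=np.array(c["camera_from_world"]);Rt=R.from_quat(s["orientation"]).as_matrix()
print(Rt.T@(-T[:3,:3].T@T[:3,3]-s["position"]),np.round(T[:3,:3]@Rt,2),c["fx"])
E
```

```text
[6.24230133e+02 1.54564457e+02 1.35457671e-04]
[[-0.1 -0.5]
 [ 0.3 -0.6]
 [-0.4 -2.1]
 [-0.1 -1.1]
 [ 0.2 -1. ]
 [ 0.2 -1.8]
 [ 0.2 -1.6]
 [ 0.4 -0.8]
 [-0.6 -1.9]
 [ 0.7 -1.1]
 [ 0.3 -0.5]]
624.2680606940601 -125.43554080372513
624.2923076171548 -304.43553916150927
[ 71.99820769  -0.26654499 -70.10673445] [[-0.    1.   -0.  ]
 [-0.96 -0.   -0.28]
 [-0.28  0.    0.96]] 347.90005916930653
```

Call:
{"method": "jog_arm", "body": {"motion": [[85, [0, 0, -20], -10], [85, [0, 0, -20], -10], [85, [0, 0, -20], -6], [85, [-25, -53, 0], 0], [85, [-25, -53, 0], 0], [85, [-25, -53, 0], 0], [85, [-25, -53, 0], 0], [85, [-25, -53, 0], 0], [85, [-25, -53, 0], 0], [85, [-25, -53, 0], 0], [85, [-25, -53, 0], 0], [85, [-25, -53, 0], 0]]}}

```text
time_s: 2.8
position: [499.5, 83.4, 364.2]
orientation: [-0.0, 1.0, 0.0, 0.0]
ft_force: [1.8, 0.6, -0.2]
gripper_width: 85.1
grip_force: 0.0
```

Call:
{"method": "jog_arm", "body": {"motion": [[60, [-25, -53, 0], 0], [60, [-25, -53, 0], 0], [60, [-25, -53, 0], 0], [60, [-25, -53, 0], 0], [60, [-25, -53, 0], 0], [60, [-20, -50, 0], 0], [60, [0, -20, 0], 0], [60, [0, 0, 0], 0]]}}

```text
time_s: 3.8
position: [643.6, -250.6, 363.3]
orientation: [0.001, 1.0, 0.001, -0.001]
ft_force: [1.1, -0.6, 0.0]
gripper_width: 60.0
grip_force: 0.0
```

```bash
python3 - <<'E'
from h import *
cal=manip.get_calibration("wrist"); im=save("wrist","w1")
for q,z in [("crank_grip",198),("jack_axis",200),("wing_top",100),("jack_foot",0)]:
    for d in manip.spot_point(q,"wrist"): print(q,np.round(d["at"]),round(d["p"],2),np.round(at_z("wrist",d["at"],z,cal),1))
print(st()["position"])
E
```

```text
crank_grip [267. 242.] 0.76 [ 674.2 -288.6  198. ]
crank_grip [448. 150.] 0.71 [ 606.7 -162.7  198. ]
jack_axis [238. 176.] 0.94 [ 624.2 -306.1  200. ]
jack_axis [634. 146.] 0.17 [603.  -33.4 200. ]
wing_top [450. 154.] 0.65 [ 625.5 -123.8  100. ]
[ 643.98861914 -247.65885469  364.36562458]
```

View pics/w1.png

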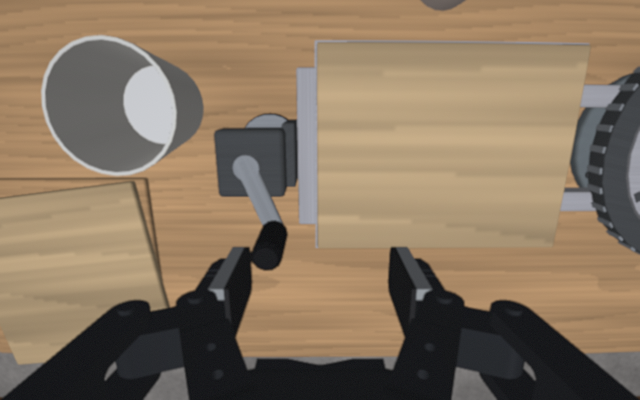

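```bash
python3 - <<'E'
from h import *
cal=manip.get_calibration("wrist")
for n,p,z in [("x-y-",(316,42),100),("x-y+",(589,45),100),("x+y+",(553,246),100),("x+y-",(317,246),100),("hub",(244,160),172),("gtop",(266,257),223),("gbot",(275,227),175)]:
    print(n,np.round(at_z("wrist",p,z,cal),1))
E
```

```text
x-y- [ 525.4 -251.   100. ]
x-y+ [524.5  -2.6 100. ]
x+y+ [7.228e+02 7.000e-01 1.000e+02]
x+y- [ 722.6 -249.9  100. ]
hub [ 619.1 -305.2  172. ]
gtop [ 675.3 -283.2  223. ]
gbot [ 672.4 -282.9  175. ]
```

Call:
{"method": "jog_arm", "body": {"motion": [[60, [-31, -38, 0], 0], [60, [0, 0, 50], 0], [60, [0, 0, 50], 0], [60, [0, 0, 8], 0], [60, [0, 0, 0], 0], [18, [0, 0, 0], 0], [18, [0, 0, 0], 0], [18, [0, 0, 0], 0], [18, [0, 0, 0], 0], [18, [0, 0, 0], 0]]}}

```text
time_s: 5.3
position: [676.1, -287.8, 258.6]
orientation: [-0.0, 1.0, -0.001, 0.002]
ft_force: [0.1, 2.5, 6.4]
gripper_width: 20.7
grip_force: 58.6
```

Call:
{"method": "jog_arm", "body": {"motion": [[18, [-1.5, -28.7, 0], 0], [18, [13, -25.6, 0], 0], [18, [24.1, -15.6, 0], 0], [18, [0, 0, 0], 0]]}}

```text
time_s: 5.8
position: [638.5, -360.2, 258.6]
orientation: [0.001, 1.0, -0.002, 0.0]
ft_force: [-2.8, -2.5, 5.9]
gripper_width: 20.7
grip_force: 59.2
```

```bash
python3 - <<'E'
from h import *
s=st();print(s["position"],s["ft_force"],s["moment"],s["joint_efforts"])
print(proj("scene",(623.8,-304.7,0)),proj("scene",(623.8,-304.7,30)))
im=save("scene","s1");print(manip.spot_point("jack_foot","scene"),manip.look_for("jack_foot","scene"))
cv2.imwrite("pics/s1c.png",cv2.cvtColor(cv2.resize(im[150:260,170:280],(600,600),interpolation=cv2.INTER_CUBIC),cv2.COLOR_RGB2BGR))
E
```

```text
[ 638.46649387 -360.19800464  258.59869227] [-2.81396145 -2.52773075  5.93836092] [-0.30000252  0.54298924 -0.00220016] [ 2.15622269e+00 -4.90173519e+01 -1.71730095e+01  1.02594674e+00
 -3.86221418e-01 -4.34293225e-02]
[225.20266382 229.08398896] [223.21225631 224.49696991]
[{'at': [224.3, 227.1], 'p': 0.61}, {'at': [187.3, 215.9], 'p': 0.46}, {'at': [275.6, 222.1], 'p': 0.44}, {'at': [364.6, 246.6], 'p': 0.43}] [{'box': [345.9, 232.2, 359.9, 247.2], 'p': 0.57}]
```

View pics/s1c.png

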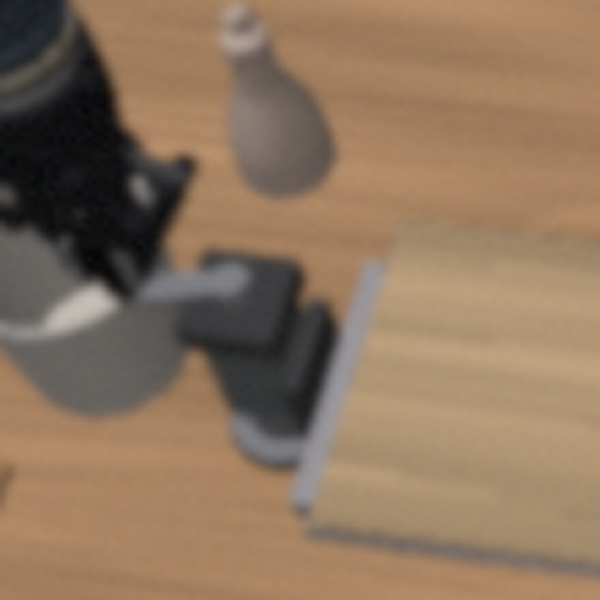

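Call:
{"method": "jog_arm", "body": {"motion": [[18, [28.7, -1.5, 0], 0], [18, [25.6, 13, 0], 0], [18, [15.6, 24.1, 0], 0]]}}

```text
time_s: 6.32
position: [571.6, -324.2, 258.6]
orientation: [0.001, 1.0, -0.003, 0.005]
ft_force: [11.3, 1.1, 0.6]
gripper_width: 20.8
grip_force: 59.3
```

Call:
{"method": "jog_arm", "body": {"motion": [[18, [1.5, 28.7, 0], 0], [18, [-13, 25.6, 0], 0], [18, [-24.1, 15.6, 0], 0]]}}

```text
time_s: 6.7
position: [606.3, -254.3, 258.6]
orientation: [-0.001, 1.0, -0.004, 0.002]
ft_force: [0.5, -13.7, -0.1]
gripper_width: 20.8
grip_force: 59.5
```

Call:
{"method": "jog_arm", "body": {"motion": [[18, [-28.7, 1.5, 0], 0], [18, [-25.6, -13, 0], 0], [18, [-15.6, -24.1, 0], 0]]}}

```text
time_s: 7.08
position: [676.2, -286.8, 258.5]
orientation: [-0.001, 1.0, 0.0, 0.0]
ft_force: [-7.0, 1.2, 8.2]
gripper_width: 20.5
grip_force: 60.7
```

Call:
{"method": "jog_arm", "body": {"motion": [[18, [-1.5, -28.7, 0], 0], [18, [13, -25.6, 0], 0], [18, [24.1, -15.6, 0], 0]]}}

```text
time_s: 7.45
position: [642.2, -359.1, 258.6]
orientation: [-0.0, 1.0, -0.002, 0.004]
ft_force: [1.8, 3.6, 6.8]
gripper_width: 20.4
grip_force: 60.6
```

```bash
cat >> h.py <<'E'
def circ(z,r=35,c=(624,-306)):
    a=np.radians(np.arange(0,360,5)); cal=manip.get_calibration("scene")
    return np.array([proj("scene",(c[0]+r*np.cos(t),c[1]+r*np.sin(t),z),cal) for t in a])
def prof(im,c0,c1): # grey column-mean profile rows 222..244
    g=cv2.cvtColor(im,cv2.COLOR_RGB2GRAY).astype(float); return g[224:246,c0:c1].mean(1)
E
python3 - <<'E'
from h import *
for z in (0,10,20,30): q=circ(z); i=q[:,1].argmax(); print(z,np.round(q[i],1), 'left',np.round(q[q[:,0].argmin()],1))
a=cv2.cvtColor(cv2.imread("pics/scene0.png"),cv2.COLOR_BGR2RGB); b=cv2.cvtColor(cv2.imread("pics/s1.png"),cv2.COLOR_BGR2RGB); c=save("scene","s2")
for im in (a,b,c): print(np.round(prof(im,216,222)).astype(int))
cv2.imwrite("pics/foot.png",np.hstack([cv2.cvtColor(cv2.resize(im[205:245,200:240],(400,400),interpolation=cv2.INTER_CUBIC),cv2.COLOR_RGB2BGR) for im in(a,c)]))
E
```

```text
0 [223.7 238.6] left [214.  230.2]
10 [223.  237.1] left [213.3 228.7]
20 [222.3 235.7] left [212.6 227.1]
30 [221.6 234.2] left [211.8 225.6]
[ 50  52  61  68  76  91 107 116 114 102  91 100 117 128 132 133 132 130
 127 128 131 132]
[ 53  56  63  70  79  92 110 122 123 114 100 101 118 133 139 141 141 138
 135 136 140 140]
[ 54  56  63  72  80  87  96 111 121 123 116 104 101 119 135 141 141 138
 135 136 139 140]
```

View pics/foot.png

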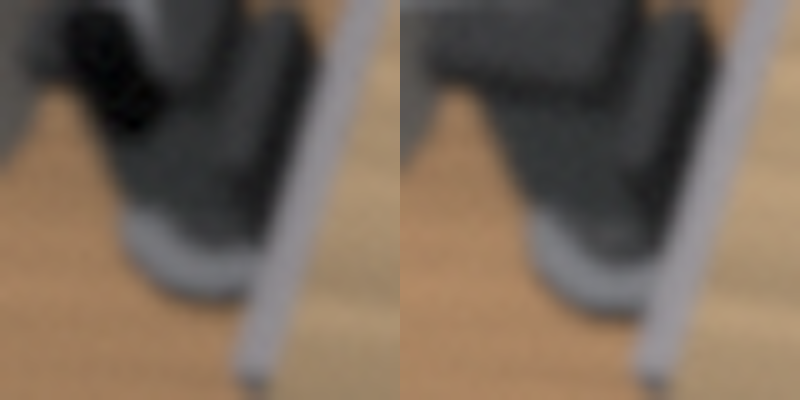

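Call:
{"method": "jog_arm", "body": {"motion": [[18, [28.7, -1.5, 0], 0], [18, [25.6, 13, 0], 0], [18, [2.6, 4, 0], 0], [18, [2.6, 4, 0], 0], [18, [2.6, 4, 0], 0], [18, [2.6, 4, 0], 0], [18, [2.6, 4, 0], 0], [18, [2.6, 4, 0], 0]]}}

```text
time_s: 8.5
position: [572.0, -324.2, 258.5]
orientation: [-0.0, 1.0, -0.003, 0.004]
ft_force: [3.5, -3.4, 6.8]
gripper_width: 20.9
grip_force: 60.7
```

Call:
{"method": "jog_arm", "body": {"motion": [[18, [1.5, 28.7, 0], 0], [18, [-13, 25.6, 0], 0], [18, [-4, 2.6, 0], 0], [18, [-4, 2.6, 0], 0], [18, [-4, 2.6, 0], 0], [18, [-4, 2.6, 0], 0], [18, [-4, 2.6, 0], 0], [18, [-4, 2.6, 0], 0]]}}

```text
time_s: 9.5
position: [606.1, -254.7, 258.4]
orientation: [-0.001, 1.0, -0.003, 0.001]
ft_force: [-3.2, -5.8, 8.2]
gripper_width: 20.8
grip_force: 61.0
```

```bash
python3 - <<'E'
from h import *
c=save("scene","s3"); print(np.round(prof(c,216,222)).astype(int)); print(st()["ft_force"])
E
```

```text
[ 53  56  62  70  77  82  88 101 115 121 119 108  99 108 126 137 140 138
 134 135 138 140]
[-0.87149512 -3.72051501  8.51613506]
```

Call:
{"method": "jog_arm", "body": {"motion": [[18, [-28.7, 1.5, 0], 0], [18, [-25.6, -13, 0], 0], [18, [-2.6, -4, 0], 0], [18, [-2.6, -4, 0], 0], [18, [-2.6, -4, 0], 0], [18, [-2.6, -4, 0], 0], [18, [-2.6, -4, 0], 0], [18, [-2.6, -4, 0], 0]]}}

```text
time_s: 10.55
position: [675.9, -286.7, 258.4]
orientation: [-0.001, 1.0, 0.0, 0.001]
ft_force: [-1.8, 2.4, 10.3]
gripper_width: 20.5
grip_force: 61.2
```

Call:
{"method": "jog_arm", "body": {"motion": [[18, [-1.5, -28.7, 0], 0], [18, [13, -25.6, 0], 0], [18, [4, -2.6, 0], 0], [18, [4, -2.6, 0], 0], [18, [4, -2.6, 0], 0], [18, [4, -2.6, 0], 0], [18, [4, -2.6, 0], 0], [18, [4, -2.6, 0], 0]]}}

```text
time_s: 11.55
position: [642.2, -358.9, 258.6]
orientation: [-0.0, 1.0, -0.002, 0.004]
ft_force: [3.9, 0.5, 7.1]
gripper_width: 20.7
grip_force: 60.9
```

```bash
python3 - <<'E'
from h import *
c=save("scene","s4"); print(np.round(prof(c,216,222)).astype(int)); print(st()["ft_force"])
E
```

```text
[ 54  56  62  70  76  83  90  99 112 122 122 114 104 104 122 136 140 138
 135 137 139 141]
[ 3.15454267 -2.05870856  7.24521589]
```

Call:
{"method": "jog_arm", "body": {"motion": [[18, [28.7, -1.5, 0], 0], [18, [25.6, 13, 0], 0], [18, [2.6, 4, 0], 0], [18, [2.6, 4, 0], 0], [18, [2.6, 4, 0], 0], [18, [2.6, 4, 0], 0], [18, [2.6, 4, 0], 0], [18, [2.6, 4, 0], 0]]}}

```text
time_s: 12.6
position: [572.0, -324.2, 258.5]
orientation: [-0.0, 1.0, -0.003, 0.004]
ft_force: [4.2, -3.2, 6.0]
gripper_width: 20.5
grip_force: 60.8
```

```bash
python3 - <<'E'
from h import *
from scipy.optimize import minimize_scalar
c=save("scene","s5"); print(np.round(prof(c,216,222)).astype(int)); print(st()["ft_force"])
def patch(n): return cv2.cvtColor(cv2.imread(f"pics/{n}.png"),cv2.COLOR_BGR2GRAY).astype(np.float32)
def upper(g): return g
def shift(a,b):
    A=patch(a)[222:250,213:222]; B=patch(b)
    # foot edge region only: rows 231.. moving
    best=[]
    f=lambda s: np.mean((cv2.warpAffine(B,np.float32([[1,0,-.067*s],[0,1,-s]]),(640,400),flags=cv2.INTER_CUBIC)[230:238,213:221]-patch(a)[230:238,213:221])**2)
    r=minimize_scalar(f,bounds=(-1,4),method="bounded"); return round(r.x,2)
for n in ("s1","s2","s3","s4","s5"): print(n,shift("scene0",n),shift("s2",n))
E
```

```text
[ 52  55  61  69  76  81  86  94 106 118 121 116 106 103 116 132 138 136
 133 134 137 139]
[ 2.59547263 -2.21130956  7.62435472]
s1 0.05 -0.97
s2 1.05 0.0
s3 1.66 0.5
s4 1.99 0.94
s5 2.33 1.2
```

Call:
{"method": "jog_arm", "body": {"motion": [[18, [1.5, 28.7, 0], 0], [18, [-13, 25.6, 0], 0], [18, [-4, 2.6, 0], 0], [18, [-4, 2.6, 0], 0], [18, [-4, 2.6, 0], 0], [18, [-4, 2.6, 0], 0], [18, [-4, 2.6, 0], 0], [18, [-4, 2.6, 0], 0]]}}

```text
time_s: 13.65
position: [606.1, -254.7, 258.4]
orientation: [-0.001, 1.0, -0.003, 0.001]
ft_force: [-1.0, -5.4, 8.6]
gripper_width: 20.3
grip_force: 61.0
```

```bash
cat >> h.py <<'E'
def patch(n): return cv2.cvtColor(cv2.imread(f"pics/{n}.png"),cv2.COLOR_BGR2GRAY).astype(np.float32)
def shift(a,b):
    from scipy.optimize import minimize_scalar
    A=patch(a);B=patch(b)
    f=lambda s: np.mean((cv2.warpAffine(B,np.float32([[1,0,-.067*s],[0,1,-s]]),(640,400),flags=cv2.INTER_CUBIC)[231:240,213:221]-A[231:240,213:221])**2)
    return round(minimize_scalar(f,bounds=(-2,3),method="bounded").x,2)
E
python3 - <<'E'
from h import *
c=save("scene","s6"); print(np.round(prof(c,216,222)).astype(int)); print(st()["ft_force"])
for n in ("s2","s3","s4","s5","s6"): print(n,shift("s4",n),shift("s6",n))
E
```

```text
[ 53  56  62  69  75  81  87  95 106 117 122 117 109 102 112 129 136 137
 134 135 138 140]
[-0.51548478 -4.29743413  8.51902923]
s2 -0.94 -1.34
s3 -0.38 -0.82
s4 -0.0 -0.46
s5 0.23 -0.16
s6 0.43 -0.0
```

```bash
python3 - <<'E'
from h import *
for z in (0,4,8,12,20,30):
    q=circ(z); lo=q[(q[:,1]>q[:,1].mean())]; lo=lo[lo[:,0].argsort()]; print(z,np.interp(np.arange(216,222),lo[:,0],lo[:,1]).mean().round(2))
for n in ("scene0","s1","s2","s3","s4","s5","s6"):
    p=patch(n)[224:246,216:222].mean(1); i=np.where((p[9:]>117))[0]; i=[k for k in i+9 if p[k-1]<=117][0]; print(n,round(224+i-1+(117-p[i-1])/(p[i]-p[i-1]),2))
E
```

```text
0 237.26
4 236.83
8 236.38
12 235.93
20 234.96
30 233.67
scene0 235.99
s1 235.92
s2 236.9
s3 232.32
s4 232.53
s5 232.95
s6 233.06
```

Call:
{"method": "jog_arm", "body": {"motion": [[18, [-28.7, 1.5, 0], 0], [18, [-25.6, -13, 0], 0], [18, [-2.6, -4, 0], 0], [18, [-2.6, -4, 0], 0]]}}

```text
time_s: 14.2
position: [665.9, -270.9, 258.5]
orientation: [-0.001, 1.0, 0.001, 0.001]
ft_force: [-1.4, 4.7, 10.9]
gripper_width: 20.4
grip_force: 61.2
```

Call:
{"method": "jog_arm", "body": {"motion": [[18, [-2.6, -4, 0], 0]]}}

```text
time_s: 14.32
position: [668.6, -274.4, 258.6]
orientation: [-0.001, 1.0, 0.001, 0.002]
ft_force: [0.8, 4.6, 9.3]
gripper_width: 20.7
grip_force: 61.2
```

Call:
{"method": "jog_arm", "body": {"motion": [[18, [-2.6, -4, 0], 0]]}}

```text
time_s: 14.45
position: [671.3, -278.3, 258.5]
orientation: [-0.001, 1.0, 0.001, 0.002]
ft_force: [-0.2, 4.0, 9.0]
gripper_width: 20.5
grip_force: 61.2
```

Call:
{"method": "jog_arm", "body": {"motion": [[18, [-2.6, -4, 0], 0]]}}

```text
time_s: 14.58
position: [673.7, -282.4, 258.5]
orientation: [-0.001, 1.0, 0.001, 0.001]
ft_force: [0.0, 4.3, 9.7]
gripper_width: 20.5
grip_force: 61.2
```

Call:
{"method": "jog_arm", "body": {"motion": [[18, [-2.6, -4, 0], 0]]}}

```text
time_s: 14.7
position: [675.9, -286.7, 258.5]
orientation: [-0.001, 1.0, 0.0, 0.001]
ft_force: [-2.2, 3.5, 10.9]
gripper_width: 20.5
grip_force: 61.2
```

```bash
python3 - <<'E'
from h import *
c=save("scene","s7"); print(np.round(prof(c,216,222)).astype(int)); print(st()["ft_force"])
for n in ("s4","s5","s6","s7"): print(n,shift("s4",n),shift("s7",n))
E
```

```text
[ 54  56  63  70  77  81  87  93 104 115 122 122 113 104 110 128 137 138
 136 137 140 141]
[-0.95028783  2.42201249 10.04794776]
s4 -0.0 -0.69
s5 0.23 -0.38
s6 0.43 -0.14
s7 0.66 -0.0
```

Call:
{"method": "jog_arm", "body": {"motion": [[18, [-1.5, -28.7, 0], 0], [18, [13, -25.6, 0], 0], [18, [4, -2.6, 0], 0], [18, [4, -2.6, 0], 0], [18, [4, -2.6, 0], 0]]}}

```text
time_s: 15.38
position: [655.1, -352.0, 258.8]
orientation: [-0.0, 1.0, -0.003, 0.006]
ft_force: [6.5, -4.0, 5.4]
gripper_width: 20.3
grip_force: 60.9
```

Call:
{"method": "jog_arm", "body": {"motion": [[18, [4, -2.6, 0], 0]]}}

```text
time_s: 15.5
position: [650.9, -354.6, 258.8]
orientation: [-0.0, 1.0, -0.003, 0.005]
ft_force: [6.3, -3.3, 5.1]
gripper_width: 20.2
grip_force: 60.9
```

Call:
{"method": "jog_arm", "body": {"motion": [[18, [4, -2.6, 0], 0]]}}

```text
time_s: 15.62
position: [646.5, -356.9, 258.7]
orientation: [-0.0, 1.0, -0.003, 0.005]
ft_force: [4.2, -2.9, 6.6]
gripper_width: 20.4
grip_force: 60.9
```

Call:
{"method": "jog_arm", "body": {"motion": [[18, [4, -2.6, 0], 0]]}}

```text
time_s: 15.75
position: [642.2, -358.9, 258.6]
orientation: [-0.0, 1.0, -0.002, 0.004]
ft_force: [4.0, 0.1, 6.5]
gripper_width: 20.8
grip_force: 60.9
```

```bash
python3 - <<'E'
from h import *
c=save("scene","s8"); print(np.round(prof(c,216,222)).astype(int)); print(st()["ft_force"])
for n in ("s4","s5","s6","s7","s8"): print(n,shift("s4",n),shift("s8",n))
E
```

```text
[ 54  56  62  69  76  80  86  92 101 114 121 122 117 108 108 122 134 137
 136 136 139 140]
[ 2.41419215 -0.7408722   8.17492236]
s4 -0.0 -0.91
s5 0.23 -0.69
s6 0.43 -0.45
s7 0.66 -0.25
s8 0.89 -0.0
```

Call:
{"method": "jog_arm", "body": {"motion": [[18, [28.7, -1.5, 0], 0], [18, [25.6, 13, 0], 0], [18, [2.6, 4, 0], 0], [18, [2.6, 4, 0], 0], [18, [2.6, 4, 0], 0]]}}

```text
time_s: 16.42
position: [578.7, -337.0, 258.6]
orientation: [-0.0, 1.0, -0.004, 0.002]
ft_force: [0.3, -5.0, 7.3]
gripper_width: 20.6
grip_force: 60.8
```

Call:
{"method": "jog_arm", "body": {"motion": [[18, [2.6, 4, 0], 0]]}}

```text
time_s: 16.55
position: [576.2, -333.0, 258.6]
orientation: [-0.0, 1.0, -0.004, 0.002]
ft_force: [0.6, -3.6, 6.8]
gripper_width: 20.8
grip_force: 60.8
```

Call:
{"method": "jog_arm", "body": {"motion": [[18, [2.6, 4, 0], 0]]}}

```text
time_s: 16.68
position: [574.0, -328.8, 258.6]
orientation: [-0.0, 1.0, -0.003, 0.003]
ft_force: [2.4, -3.2, 7.4]
gripper_width: 20.6
grip_force: 60.8
```

Call:
{"method": "jog_arm", "body": {"motion": [[18, [2.6, 4, 0], 0]]}}

```text
time_s: 16.8
position: [572.1, -324.5, 258.6]
orientation: [-0.0, 1.0, -0.003, 0.004]
ft_force: [4.0, -3.5, 7.0]
gripper_width: 20.9
grip_force: 60.8
```

```bash
python3 - <<'E'
from h import *
c=save("scene","s9"); print(np.round(prof(c,216,222)).astype(int)); print(st()["ft_force"])
for n in ("s5","s6","s7","s8","s9"): print(n,shift("s4",n),shift("s9",n))
E
```

```text
[ 53  56  61  69  75  79  83  90  99 111 119 120 115 108 106 119 132 135
 134 135 138 138]
[ 3.22151306 -2.26928297  6.77987588]
s5 0.23 -0.75
s6 0.43 -0.54
s7 0.66 -0.35
s8 0.89 -0.07
s9 0.99 -0.0
```

Call:
{"method": "jog_arm", "body": {"motion": [[18, [0.5, 9.6, 0], 0], [18, [0.5, 9.6, 0], 0], [18, [0.5, 9.6, 0], 0], [18, [-4.3, 8.5, 0], 0], [18, [-4.3, 8.5, 0], 0], [18, [-4.3, 8.5, 0], 0]]}}

```text
time_s: 17.6
position: [582.6, -270.8, 258.5]
orientation: [-0.001, 1.0, -0.004, 0.002]
ft_force: [0.7, -6.4, 5.6]
gripper_width: 20.8
grip_force: 60.9
```

```bash
python3 - <<'E'
from h import *
c=save("scene","s10"); print(np.round(prof(c,216,222)).astype(int)); print(st()["ft_force"])
c=save("scene","s11");
for n in ("s7","s8","s9","s10","s11"): print(n,shift("s4",n),shift("s9",n))
E
```

```text
[ 53  56  62  68  74  80  84  88  98 110 119 121 116 107 107 120 133 135
 134 135 138 139]
[ 1.1136043  -5.29918414  6.89135703]
s7 0.66 -0.35
s8 0.89 -0.07
s9 0.99 -0.0
s10 0.98 0.01
s11 1.01 0.05
```

Call:
{"method": "jog_arm", "body": {"motion": [[60, [0, 0, 0], 0], [60, [0, 0, 0], 0], [60, [0, 0, 0], 0], [60, [0, 0, -30], 0], [60, [0, 0, -50], 0], [60, [38, -26, 0], 0], [60, [38, -26, 0], 0], [60, [38, -26, 0], 0], [60, [40, -26, 0], 0], [60, [0, 0, 0], 0], [60, [0, 0, 0], 0]]}}

```text
time_s: 19.08
position: [427.3, -371.7, 335.7]
orientation: [-0.0, 1.0, 0.0, 0.0]
ft_force: [0.3, 0.6, 0.2]
gripper_width: 60.1
grip_force: 0.0
```

```bash
cat >> h.py <<'E'
def fig(q,H):
    # foot-origin and head-top estimates from the newest wrist picture
    cal=manip.get_calibration("wrist"); im=manip.capture("wrist"); s=st()
    for d in manip.spot_point(q,"wrist")[:4]: print(q,np.round(d["at"]),round(d["p"],2),np.round(at_z("wrist",d["at"],H,cal),1))
    for d in manip.look_for(q,"wrist")[:4]: print(" box",np.round(d["box"]),round(d["p"],2))
    print(np.round(s["position"],1),np.round(s["orientation"],3)); return im,cal
E
python3 - <<'E'
from h import *
im,cal=fig("cast0",0); cv2.imwrite("pics/w2.png",cv2.cvtColor(im,cv2.COLOR_RGB2BGR))
E
```

```text
cast0 [318. 156.] 0.77 [ 423.2 -372.7    0. ]
 box [290. 129. 350. 200.] 0.78
[ 427.8 -371.4  335.7] [-0.001  1.     0.     0.   ]
```

View pics/w2.png

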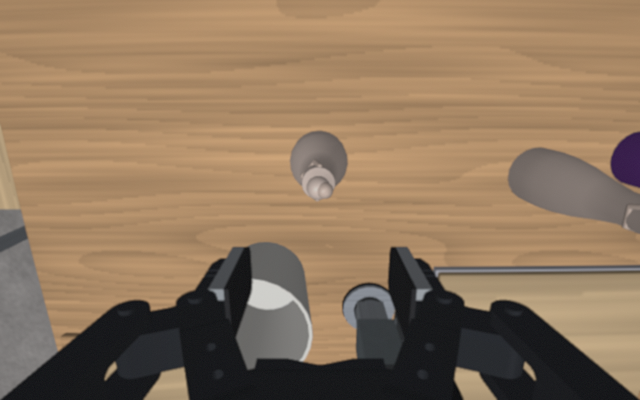

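```bash
cat >> h.py <<'E'
from scipy.optimize import least_squares
def figfit(px_top,px_left,px_right,px_head,H,cal,rf):
    # foot rim extreme top row, left/right columns at foot level, head tip pixel -> x,y
    a=np.radians(np.arange(0,360,6))
    def f(v):
        q=np.array([proj("wrist",(v[0]+rf*np.cos(t),v[1]+rf*np.sin(t),z),cal) for z in (0,28) for t in a])
        h=proj("wrist",(v[0],v[1],H-9),cal)
        return [q[:,1].min()-px_top,q[:,0].min()-px_left,q[:,0].max()-px_right,h[0]-px_head[0],h[1]-px_head[1]]
    o=least_squares(f,at_z("wrist",((px_left+px_right)/2,px_top+25),14,cal)[:2]); print("fit",np.round(o.x,1),np.round(o.fun,1)); return o.x
E
python3 - <<'E'
from h import *
cal=manip.get_calibration("wrist")
figfit(130,290,348,(319,187),153,cal,32)
print(at_z("wrist",(319,187),145,cal))
E
```

```text
fit [ 424.7 -371.5] [-1.  -0.1  0.2 -0.1  0.7]
[ 423.89793886 -371.44050364  145.        ]
```

Call:
{"method": "jog_arm", "body": {"motion": [[60, [3, 0, 50], 0], [60, [0, 0, 55], 0], [60, [0, 0, 50], 0], [60, [0, 0, 15], 0], [60, [0, 0, 0], 0], [60, [0, 0, 0], 0]]}}

```text
time_s: 19.98
position: [425.3, -372.8, 167.8]
orientation: [-0.001, 1.0, -0.002, 0.001]
ft_force: [-1.0, 0.1, 1.1]
gripper_width: 60.1
grip_force: 0.0
```

Call:
{"method": "jog_arm", "body": {"motion": [[20, [0, 0, 0], 0], [20, [0, 0, 0], 0], [20, [0, 0, 0], 0], [20, [0, 0, 0], 0], [20, [0, 0, 0], 0], [20, [0, 0, -5], 0], [20, [0, 0, -15], 0]]}}

```text
time_s: 20.85
position: [423.5, -371.2, 185.5]
orientation: [-0.0, 1.0, 0.001, -0.001]
ft_force: [-0.2, -0.7, -2.5]
gripper_width: 26.3
grip_force: 59.2
```

Call:
{"method": "jog_arm", "body": {"motion": [[20, [0, 0, -40], 0], [20, [0, 0, -50], 0], [20, [0, 0, -30], 0], [20, [0, 44, 0], 0], [20, [0, 44, 0], 0], [20, [0, 44, 0], 0], [20, [0, 44, 0], 0], [20, [-40, 0, 0], 0], [20, [-40, 0, 0], 0], [20, [-40, 0, 0], 0], [20, [-40, 0, 0], 0], [20, [-40, 0, 0], 0]]}}

```text
time_s: 22.35
position: [624.9, -195.3, 306.3]
orientation: [-0.001, 1.0, 0.0, -0.0]
ft_force: [0.1, -0.2, -1.8]
gripper_width: 26.3
grip_force: 59.9
```

Call:
{"method": "jog_arm", "body": {"motion": [[20, [0, 0, 0], 0], [20, [0, 0, 20], 0], [20, [0, 0, 12], 0], [20, [0, 0, 4], 0], [20, [0, 0, 0], 0], [20, [0, 0, 0], 0]]}}

```text
time_s: 23.1
position: [624.3, -196.0, 270.7]
orientation: [-0.0, 1.0, -0.0, 0.001]
ft_force: [-0.8, -0.5, -2.9]
gripper_width: 26.3
grip_force: 60.0
```

Call:
{"method": "jog_arm", "body": {"motion": [[20, [0, 0, 1], 0], [20, [0, 0, 1], 0], [20, [0, 0, 0], 0], [20, [0, 0, 0], 0]]}}

```text
time_s: 23.6
position: [624.0, -195.7, 267.9]
orientation: [-0.001, 1.0, 0.0, -0.0]
ft_force: [-0.2, -0.1, -2.7]
gripper_width: 26.4
grip_force: 60.0
```

Call:
{"method": "jog_arm", "body": {"motion": [[20, [0, 0, 1], 0], [20, [0, 0, 0], 0]]}}

```text
time_s: 23.85
position: [624.1, -195.8, 267.6]
orientation: [-0.0, 1.0, -0.0, 0.0]
ft_force: [-0.6, -0.6, 1.6]
gripper_width: 26.6
grip_force: 60.5
```

Call:
{"method": "jog_arm", "body": {"motion": [[20, [0, 0, 0.7], 0], [20, [0, 0, 0], 0]]}}

```text
time_s: 24.1
position: [624.2, -195.7, 267.6]
orientation: [-0.001, 1.0, -0.0, 0.0]
ft_force: [-1.8, 1.5, 5.1]
gripper_width: 26.4
grip_force: 60.9
```

Call:
{"method": "jog_arm", "body": {"motion": [[50, [0, 0, 0], 0], [50, [0, 0, 0], 0], [50, [0, 0, 0], 0], [50, [0, 0, -20], 0], [50, [0, 0, -40], 0], [60, [0, 0, -20], 0], [60, [30, 48, 0], 0], [60, [30, 48, 0], 0], [60, [30, 48, 0], 0], [60, [30, 48, 0], 0], [60, [30, 48, 0], 0], [60, [30, 48, 0], 0]]}}

```text
time_s: 25.6
position: [442.8, 93.4, 346.3]
orientation: [-0.0, 1.0, 0.0, 0.0]
ft_force: [-0.1, 0.9, 1.0]
gripper_width: 59.8
grip_force: 0.0
```

Call:
{"method": "jog_arm", "body": {"motion": [[60, [30, 48, 0], 0], [60, [0, 0, 0], 0], [60, [0, 0, 0], 0]]}}

```text
time_s: 25.98
position: [414.2, 140.0, 346.5]
orientation: [-0.001, 1.0, -0.0, 0.001]
ft_force: [0.0, 0.0, 0.7]
gripper_width: 60.2
grip_force: 0.0
```

```bash
python3 - <<'E'
from h import *
im,cal=fig("cast0",0); cv2.imwrite("pics/w3.png",cv2.cvtColor(im,cv2.COLOR_RGB2BGR))
manip.capture("top")
for d in manip.spot_point("cast0","top"): print(np.round(d["at"]),round(d["p"],2),np.round(at_z("top",d["at"],0)),np.round(at_z("top",d["at"],100)))
E
```

```text
cast0 [ 21. 357.] 0.96 [ 714.7 -306.3    0. ]
cast0 [422. 176.] 0.94 [436.3 266.4   0. ]
cast0 [306. 207.] 0.59 [476.9 122.9   0. ]
cast0 [330. 311.] 0.48 [627.8 154.3   0. ]
 box [280. 177. 336. 260.] 0.73
 box [397. 149. 490. 227.] 0.68
 box [  2. 337.  51. 400.] 0.61
[414.6 139.6 346.4] [-0.     1.    -0.     0.001]
[280. 231.] 0.83 [468. 141.   0.] [465. 130. 100.]
[382. 180.] 0.58 [ 636. -219.    0.] [ 619. -201.  100.]
```

View pics/w3.png

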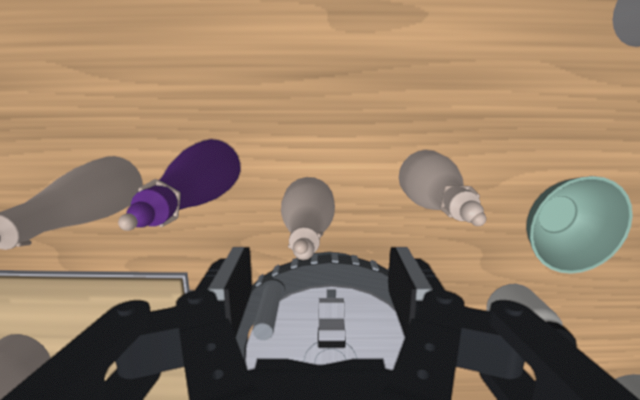

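```bash
python3 - <<'E'
from h import *
cal=manip.get_calibration("wrist")
figfit(177,281,335,(304,246),153,cal,32)
figfit(151,399,463,(474,213),153,cal,32)
print(proj("scene",(474,124,0)),proj("scene",(474,124,150)))
E
```

```text
fit [466.9 125.7] [-2.5 -0.2  0.4 -0.2  1.9]
fit [436.5 269.1] [-1.3  0.4 -2.8  1.7  0.9]
[360.22112159 206.84424842] [364.89227647 180.35588545]
```

Call:
{"method": "jog_arm", "body": {"motion": [[60, [-27, -7, 0], 0], [60, [-27, -7, 0], 0], [60, [0, 0, 40], 0], [60, [0, 0, 40], 0], [60, [0, 0, 0], 0], [60, [0, 0, 0], 0]]}}

```text
time_s: 26.98
position: [468.7, 125.7, 267.1]
orientation: [-0.0, 1.0, 0.0, 0.001]
ft_force: [0.3, -0.2, 0.6]
gripper_width: 59.8
grip_force: 0.0
```

```bash
python3 - <<'E'
from h import *
im,cal=fig("cast0",0); cv2.imwrite("pics/w4.png",cv2.cvtColor(im,cv2.COLOR_RGB2BGR))
g=cv2.cvtColor(im,cv2.COLOR_RGB2BGR)[60:360,180:460]; cv2.imwrite("pics/w4c.png",cv2.resize(g,(560,600)))
E
```

```text
cast0 [321. 174.] 0.68 [472.  127.4   0. ]
cast0 [466. 139.] 0.57 [436.5 267.3   0. ]
cast0 [ 26. 372.] 0.56 [ 719.4 -235.1    0. ]
cast0 [622. 184.] 0.26 [481.2 435.8  -0. ]
 box [434. 107. 588. 184.] 0.78
 box [284. 141. 353. 236.] 0.63
 box [242. 274. 462. 400.] 0.47
[468.9 125.9 267.6] [-0.     1.     0.     0.002]
```

View pics/w4c.png

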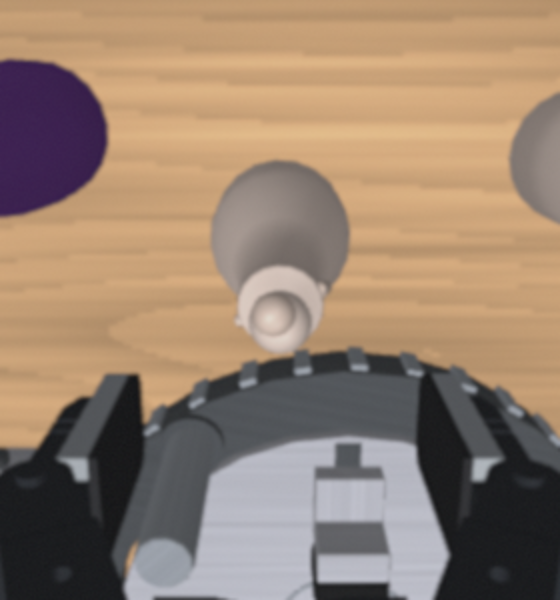

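```bash
python3 - <<'E'
from h import *
cal=manip.get_calibration("wrist")
figfit(140,285.5,355,(318.5,216),153,cal,32)
print(at_z("wrist",(318.5,217),144,cal))
E
```

```text
fit [466.8 126.1] [-3.9 -1.1 -0.4  1.   2.6]
[465.85562966 125.52710335 144.        ]
```

Call:
{"method": "jog_arm", "body": {"motion": [[60, [1, 0, 40], 0], [60, [0, 0, 40], 0], [60, [0, 0, 20], 0], [60, [0, 0, 0], 0], [60, [0, 0, 0], 0], [20, [0, 0, 0], 0], [20, [0, 0, 0], 0], [20, [0, 0, 0], 0], [20, [0, 0, 0], 0], [20, [0, 0, 0], 0]]}}

```text
time_s: 28.38
position: [467.3, 126.0, 167.4]
orientation: [-0.001, 1.0, -0.0, 0.001]
ft_force: [-0.2, -2.5, 4.7]
gripper_width: 26.2
grip_force: 58.6
```

Call:
{"method": "jog_arm", "body": {"motion": [[20, [0, 0, -5], 0], [20, [0, 0, -15], 0], [20, [0, 0, 0], 0]]}}

```text
time_s: 28.75
position: [467.1, 126.2, 187.0]
orientation: [-0.001, 1.0, 0.0, 0.001]
ft_force: [-0.7, -0.1, -2.9]
gripper_width: 26.2
grip_force: 59.2
```

Call:
{"method": "jog_arm", "body": {"motion": [[20, [0, 0, -30], 0], [20, [0, 0, -50], 0], [20, [0, 0, -50], 0], [20, [0, 0, -50], 0], [20, [0, 0, -20], 0], [20, [-20, -41, 0], 0], [20, [-21, -42, 0], 0], [20, [-21, -42, 0], 0], [20, [-21, -42, 0], 0], [20, [-20, -41, 0], 0], [20, [-20, -40, 0], 0], [20, [0, 0, 0], 0]]}}

```text
time_s: 30.25
position: [590.9, -125.0, 384.6]
orientation: [0.001, 1.0, -0.0, -0.0]
ft_force: [-0.0, 0.5, -2.5]
gripper_width: 26.4
grip_force: 59.9
```

Call:
{"method": "jog_arm", "body": {"motion": [[20, [0, 0, 0], 0], [20, [0, 0, 35], 0], [20, [0, 0, 40], 0], [20, [0, 0, 25], 0], [20, [0, 0, 12], 0], [20, [0, 0, 4], 0], [20, [0, 0, 0], 0], [20, [0, 0, 0], 0], [20, [0, 0, 0], 0]]}}

```text
time_s: 31.38
position: [590.3, -121.9, 271.1]
orientation: [-0.001, 1.0, -0.0, 0.001]
ft_force: [0.7, -0.3, -3.7]
gripper_width: 26.3
grip_force: 60.0
```

Call:
{"method": "jog_arm", "body": {"motion": [[20, [0, 0, 1], 0], [20, [0, 0, 1], 0], [20, [0, 0, 0.5], 0], [20, [0, 0, 0], 0]]}}

```text
time_s: 31.88
position: [590.0, -121.8, 267.6]
orientation: [-0.0, 1.0, 0.0, -0.0]
ft_force: [0.4, 0.4, -3.1]
gripper_width: 26.2
grip_force: 60.0
```

Call:
{"method": "jog_arm", "body": {"motion": [[20, [0, 0, 0.5], 0], [20, [0, 0, 0.5], 0], [20, [0, 0, 0], 0]]}}

```text
time_s: 32.25
position: [590.0, -121.9, 267.5]
orientation: [-0.0, 1.0, -0.0, 0.0]
ft_force: [-1.8, -0.1, 4.3]
gripper_width: 26.5
grip_force: 60.6
```

Call:
{"method": "jog_arm", "body": {"motion": [[50, [0, 0, 0], 0], [50, [0, 0, 0], 0], [50, [0, 0, 0], 0], [50, [0, 0, -20], 0], [50, [0, 0, -40], 0], [60, [0, 0, -20], 0], [60, [19, 48, 0], 0], [60, [19, 49, 0], 0], [60, [19, 49, 0], 0], [60, [19, 49, 0], 0], [60, [19, 49, 0], 0], [60, [19, 49, 0], 0]]}}

```text
time_s: 33.75
position: [475.0, 172.6, 346.8]
orientation: [-0.0, 1.0, 0.0, 0.0]
ft_force: [0.3, 0.4, 0.3]
gripper_width: 60.0
grip_force: 0.0
```

Call:
{"method": "jog_arm", "body": {"motion": [[60, [20, 48, 0], 0], [60, [20, 48, 0], 0], [60, [0, 0, 40], 0], [60, [0, 0, 35], 0], [60, [0, 0, 0], 0], [60, [0, 0, 0], 0]]}}

```text
time_s: 34.5
position: [436.4, 267.2, 272.6]
orientation: [-0.0, 1.0, 0.0, 0.001]
ft_force: [-0.4, -0.2, 0.2]
gripper_width: 59.8
grip_force: 0.0
```

```bash
python3 - <<'E'
from h import *
im,cal=fig("cast0",0); cv2.imwrite("pics/w5.png",cv2.cvtColor(im,cv2.COLOR_RGB2BGR))
g=cv2.cvtColor(im,cv2.COLOR_RGB2BGR)[60:360,180:460]; cv2.imwrite("pics/w5c.png",cv2.resize(g,(560,600)))
E
```

```text
cast0 [320. 170.] 0.77 [435.8 267.4   0. ]
 box [285. 139. 359. 236.] 0.66
[436.7 267.2 273.1] [-0.     1.     0.     0.001]
```

View pics/w5c.png

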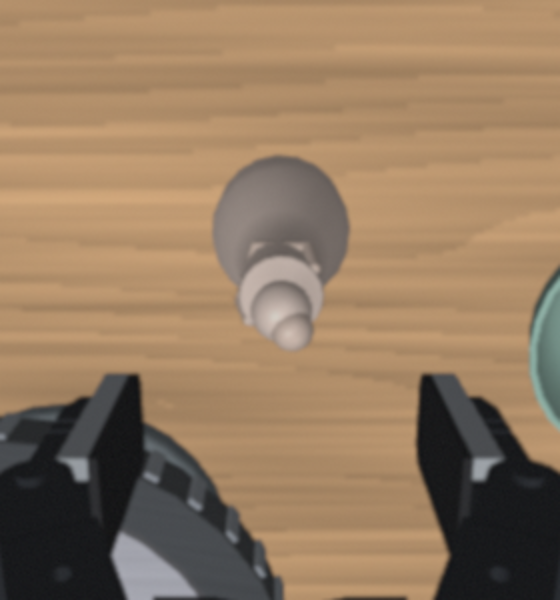

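Call:
{"method": "jog_arm", "body": {"motion": [[60, [1, 0, 40], 0], [60, [0, 0, 40], 0], [60, [0, 0, 25], 0], [60, [0, 0, 0], 0], [60, [0, 0, 0], 0], [20, [0, 0, 0], 0], [20, [0, 0, 0], 0], [20, [0, 0, 0], 0], [20, [0, 0, 0], 0], [20, [0, 0, 0], 0]]}}

```text
time_s: 35.9
position: [435.2, 267.5, 168.0]
orientation: [-0.001, 1.0, 0.001, 0.001]
ft_force: [-1.1, 0.4, 6.5]
gripper_width: 26.7
grip_force: 58.6
```

Call:
{"method": "jog_arm", "body": {"motion": [[20, [0, 0, -5], 0], [20, [0, 0, -15], 0], [20, [0, 0, 0], 0]]}}

```text
time_s: 36.28
position: [435.3, 267.3, 188.0]
orientation: [-0.001, 1.0, 0.0, 0.001]
ft_force: [-0.6, -0.3, -2.3]
gripper_width: 26.4
grip_force: 59.2
```

Call:
{"method": "jog_arm", "body": {"motion": [[20, [0, 0, -30], 0], [20, [0, 0, -50], 0], [20, [0, 0, -50], 0], [20, [0, 0, -50], 0], [20, [0, 0, -20], 0], [20, [-26, -39, 0], 0], [20, [-26, -40, 0], 0], [20, [-26, -40, 0], 0], [20, [-26, -40, 0], 0], [20, [-26, -40, 0], 0], [20, [-26, -40, 0], 0], [20, [-27, -39, 0], 0]]}}

```text
time_s: 37.78
position: [618.1, -12.1, 386.1]
orientation: [-0.0, 1.0, 0.0, -0.001]
ft_force: [0.6, -0.5, -1.9]
gripper_width: 26.9
grip_force: 59.7
```

Call:
{"method": "jog_arm", "body": {"motion": [[20, [-27, -39, 0], 0], [20, [0, 0, 0], 0], [20, [0, 0, 35], 0], [20, [0, 0, 40], 0], [20, [0, 0, 25], 0], [20, [0, 0, 12], 0], [20, [0, 0, 4], 0], [20, [0, 0, 0], 0], [20, [0, 0, 0], 0], [20, [0, 0, 0], 0]]}}

```text
time_s: 39.02
position: [645.2, -49.8, 271.7]
orientation: [-0.0, 1.0, -0.0, 0.001]
ft_force: [0.3, -0.5, -2.2]
gripper_width: 26.3
grip_force: 59.8
```

Call:
{"method": "jog_arm", "body": {"motion": [[20, [0, 0, 1], 0], [20, [0, 0, 1], 0], [20, [0, 0, 0], 0], [20, [0, 0, 0], 0]]}}

```text
time_s: 39.52
position: [644.9, -49.7, 268.7]
orientation: [-0.0, 1.0, 0.0, -0.0]
ft_force: [0.5, -0.6, -2.4]
gripper_width: 26.4
grip_force: 59.8
```

Call:
{"method": "jog_arm", "body": {"motion": [[20, [0, 0, 0.6], 0], [20, [0, 0, 0], 0]]}}

```text
time_s: 39.78
position: [644.9, -49.7, 268.2]
orientation: [-0.001, 1.0, -0.0, 0.0]
ft_force: [0.4, 0.1, -1.0]
gripper_width: 26.7
grip_force: 59.9
```

Call:
{"method": "jog_arm", "body": {"motion": [[20, [0, 0, 0.6], 0], [20, [0, 0, 0], 0]]}}

```text
time_s: 40.02
position: [645.0, -49.7, 268.2]
orientation: [-0.001, 1.0, -0.0, 0.0]
ft_force: [-1.2, 0.5, 3.1]
gripper_width: 26.4
grip_force: 60.0
```

Call:
{"method": "jog_arm", "body": {"motion": [[50, [0, 0, 0], 0], [50, [0, 0, 0], 0], [50, [0, 0, 0], 0], [50, [0, 0, -20], 0], [50, [0, 0, -40], 0], [60, [0, 0, -20], 0], [60, [50, -14, 0], 0], [60, [50, -14, 0], 0], [60, [50, -14, 0], 0], [60, [48, -15, 0], 0], [60, [0, 0, 0], 0], [60, [0, 0, 0], 0]]}}

```text
time_s: 41.52
position: [447.9, -107.3, 348.1]
orientation: [-0.0, 1.0, -0.0, 0.001]
ft_force: [-0.1, -0.6, -0.3]
gripper_width: 60.0
grip_force: 0.0
```

```bash
python3 - <<'E'
from h import *
im,cal=fig("tall_cast",0); cv2.imwrite("pics/w6.png",cv2.cvtColor(im,cv2.COLOR_RGB2BGR))
E
```

```text
tall_cast [422. 139.] 0.9 [426.   15.2   0. ]
tall_cast [314. 150.] 0.82 [ 438.7 -114.7    0. ]
 box [394. 112. 505. 182.] 0.7
 box [286. 124. 342. 210.] 0.56
 box [558. 264. 600. 319.] 0.3
[ 448.3 -107.2  348. ] [-0.001  1.    -0.     0.001]
```

View pics/w6.png

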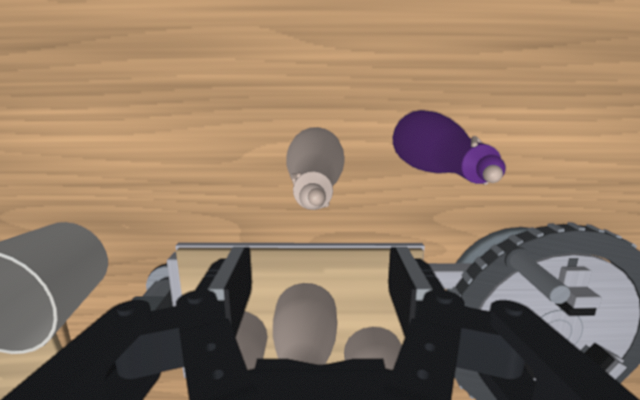

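```bash
python3 - <<'E'
from h import *
cal=manip.get_calibration("wrist")
figfit(127,287,344,(316,194),200,cal,33)
print(at_z("wrist",(315,190),182,cal))
g=cv2.imread("pics/w6.png")[100:260,240:540]; cv2.imwrite("pics/w6c.png",cv2.resize(g,(750,400)))
E
```

```text
fit [ 441.5 -110.3] [-2.9  0.4  1.9 -1.4  1.8]
[ 439.897624   -110.17356951  182.        ]
```

View pics/w6c.png

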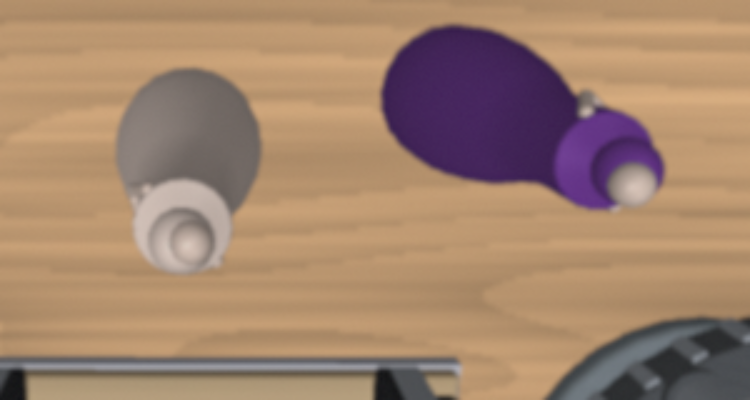

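Call:
{"method": "jog_arm", "body": {"motion": [[60, [6, -3, 0], 0], [60, [0, 0, 50], 0], [60, [0, 0, 50], 0], [60, [0, 0, 30], 0], [60, [0, 0, 9], 0], [60, [0, 0, 0], 0], [60, [0, 0, 0], 0], [22, [0, 0, 0], 0], [22, [0, 0, 0], 0], [22, [0, 0, 0], 0], [22, [0, 0, 0], 0], [22, [0, 0, 0], 0]]}}

```text
time_s: 43.18
position: [441.7, -110.7, 209.6]
orientation: [-0.001, 1.0, -0.001, 0.001]
ft_force: [-1.4, -1.6, 7.1]
gripper_width: 28.5
grip_force: 59.2
```

Call:
{"method": "jog_arm", "body": {"motion": [[22, [0, 0, -5], 0], [22, [0, 0, -15], 0], [22, [0, 0, 0], 0]]}}

```text
time_s: 43.55
position: [441.0, -109.8, 228.9]
orientation: [-0.0, 1.0, -0.0, 0.001]
ft_force: [0.5, 0.3, -3.0]
gripper_width: 28.6
grip_force: 59.8
```

```bash
python3 - <<'E'
from h import *
im,cal=fig("tall_cast",20)
print(np.round(at_z("wrist",(0,0),0,cal)))
cv2.imwrite("pics/w7.png",cv2.cvtColor(im,cv2.COLOR_RGB2BGR))
E
```

```text
tall_cast [457. 164.] 0.97 [422.1   2.7  20. ]
tall_cast [320. 187.] 0.83 [ 441.5 -109.9   20. ]
 box [275. 148. 363. 366.] 0.73
 box [424. 126. 639. 275.] 0.58
[ 440.8 -109.7  228.5] [-0.  1.  0. -0.]
[ 293. -364.    0.]
```

Call:
{"method": "jog_arm", "body": {"motion": [[22, [0, 0, -30], 0], [22, [0, 0, -50], 0], [22, [0, 0, -50], 0], [22, [0, 0, -40], 0], [22, [-22, 33, 0], 0], [22, [-23, 33, 0], 0], [22, [-23, 33, 0], 0], [22, [-23, 33, 0], 0], [22, [-23, 33, 0], 0], [22, [-23, 33, 0], 0], [22, [-23, 33, 0], 0], [22, [-23, 33, 0], 0]]}}

```text
time_s: 45.2
position: [623.7, 155.4, 396.6]
orientation: [-0.001, 1.0, -0.0, -0.002]
ft_force: [1.3, -0.9, -3.9]
gripper_width: 28.5
grip_force: 60.3
```

Call:
{"method": "jog_arm", "body": {"motion": [[22, [0, 0, 0], 0], [22, [0, 0, 0], 0], [22, [0, 0, 20], 0], [22, [0, 0, 20], 0], [22, [0, 0, 0], 0], [22, [0, 0, 0], 0]]}}

```text
time_s: 45.95
position: [623.8, 153.6, 359.2]
orientation: [-0.0, 1.0, -0.0, 0.0]
ft_force: [-0.7, 0.0, -4.1]
gripper_width: 28.8
grip_force: 60.5
```

```bash
python3 - <<'E'
from h import *
im,cal=fig("tall_cast",150)
print(np.round(proj("wrist",(623.8,154.3,100),cal)),st()["ft_force"])
for cam in("wrist","top","scene"):
    if cam!="wrist": save(cam,cam+"7")
    for q,z in(("chuck_centre",100),("ring_peg0",152)):
        for d in manip.spot_point(q,cam)[:3]: print(cam,q,np.round(d["at"]),round(d["p"],2),np.round(at_z(cam,d["at"],z,cal if cam=="wrist" else None),1))
cv2.imwrite("pics/w8.png",cv2.cvtColor(im,cv2.COLOR_RGB2BGR))
E
```

```text
box [274. 148. 362. 363.] 0.86
 box [175.   0. 211.   6.] 0.82
[624.1 153.8 359.7] [-0.     1.     0.     0.001]
[320. 173.] [-0.66748358 -0.9398229  -3.43862488]
wrist ring_peg0 [238.  71.] 0.6 [533.8  91.7 152. ]
top chuck_centre [273. 185.] 0.64 [612.7 151.  100. ]
top chuck_centre [203. 187.] 0.56 [613.  375.4 100. ]
top ring_peg0 [286. 210.] 0.86 [526.5 104.1 152. ]
top ring_peg0 [407. 183.] 0.42 [ 598.2 -268.   152. ]
scene chuck_centre [372. 235.] 0.69 [632.2 161.2 100. ]
scene chuck_centre [446. 254.] 0.58 [664.3 376.5 100. ]
scene ring_peg0 [352. 196.] 0.96 [540.3  91.8 152. ]
scene ring_peg0 [389. 257.] 0.55 [720.1 206.7 152. ]
```

View pics/w8.png

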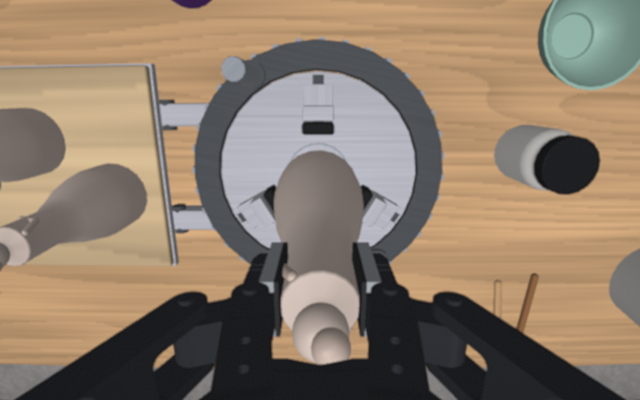

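```bash
python3 - <<'E'
from h import *
cal=manip.get_calibration("wrist");a=np.radians(np.arange(0,360,3))
def f(v):
    r=[]
    for rad,z,l,rt,tp in((94,100,220,416,70),):
        q=np.array([proj("wrist",(v[0]+rad*np.cos(t),v[1]+rad*np.sin(t),z),cal) for t in a]); r+=[q[:,0].min()-l,q[:,0].max()-rt,q[:,1].min()-tp]
    return r
o=least_squares(f,[624,154]);print(o.x,o.fun)
for p in [(233,69)]: print(at_z("wrist",p,169,cal))
print(proj("wrist",(623.8,154.3,100),cal), proj("wrist",(o.x[0]-42,o.x[1],115),cal))
E
```

```text
[623.14774159 152.89761088] [ 0.5386592  -0.53863502 -0.07292379]
[533.14029965  93.20874315 169.        ]
[319.45723572 173.66289168] [317.91915436 130.40143555]
```

Call:
{"method": "jog_arm", "body": {"motion": [[22, [1, 0, 15], 0], [22, [0, 0, 15], 0], [22, [0, 0, 10], 0], [22, [0, 0, 5], 0], [22, [0, 0, 2], 0], [22, [0, 0, 0], 0], [22, [0, 0, 0], 0], [22, [0, 0, 0], 0]]}}

```text
time_s: 47.5
position: [622.8, 154.3, 312.0]
orientation: [-0.001, 1.0, 0.0, 0.0]
ft_force: [0.4, 0.2, -4.1]
gripper_width: 28.5
grip_force: 60.6
```

Call:
{"method": "jog_arm", "body": {"motion": [[22, [0, 0, 1], 0], [22, [0, 0, 0.5], 0], [22, [0, 0, 0], 0]]}}

```text
time_s: 47.88
position: [622.6, 154.3, 309.9]
orientation: [-0.001, 1.0, 0.0, -0.0]
ft_force: [0.3, 0.1, -3.4]
gripper_width: 28.9
grip_force: 60.6
```

Call:
{"method": "jog_arm", "body": {"motion": [[22, [0, 0, 0.6], 0], [22, [0, 0, 0], 0]]}}

```text
time_s: 48.12
position: [622.8, 154.3, 309.6]
orientation: [-0.001, 1.0, 0.0, 0.0]
ft_force: [0.5, -0.1, -3.0]
gripper_width: 28.5
grip_force: 60.6
```

Call:
{"method": "jog_arm", "body": {"motion": [[22, [0, 0, 0.5], 0], [22, [0, 0, 0], 0]]}}

```text
time_s: 48.38
position: [622.9, 154.3, 309.6]
orientation: [-0.001, 1.0, 0.0, 0.0]
ft_force: [-0.2, -0.2, 0.7]
gripper_width: 28.7
grip_force: 60.7
```

Call:
{"method": "jog_arm", "body": {"motion": [[50, [0, 0, 0], 0], [50, [0, 0, 0], 0], [50, [0, 0, 0], 0], [50, [0, 0, -15], 0], [50, [0, 0, -35], 0], [50, [0, 0, -40], 0], [50, [0, 0, 0], 0]]}}

```text
time_s: 49.25
position: [624.4, 154.5, 404.5]
orientation: [-0.001, 1.0, 0.0, 0.005]
ft_force: [0.9, 0.3, 0.2]
gripper_width: 49.9
grip_force: 0.0
```

Call:
{"method": "jog_arm", "body": {"motion": [[50, [45, -31, 0], 0], [50, [45, -30, 0], 0], [50, [0, 0, 0], -8.5], [50, [0, 0, 0], -8.5], [50, [0, 0, 0], -8.5], [50, [0, 0, 0], -8.5], [50, [0, 0, 40], 0], [50, [0, 0, 50], 0], [50, [0, 0, 30], 0], [50, [0, 0, 0], 0], [50, [0, 0, 0], 0]]}}

```text
time_s: 50.62
position: [533.5, 93.2, 279.9]
orientation: [-0.293, 0.956, -0.0, 0.001]
ft_force: [0.0, -0.3, -0.1]
gripper_width: 50.2
grip_force: 0.0
```

```bash
python3 - <<'E'
from h import *
im,cal=fig("ring_peg0",152)
P=st()["position"];Rt=R.from_quat(st()["orientation"]).as_matrix()
for d in manip.spot_point("ring_peg0","wrist")[:2]: print(np.round(Rt.T@(at_z("wrist",d["at"],152,cal)-P),1))
print(proj("wrist",(532.9,92.5,169),cal),proj("wrist",(532.9,92.5,110),cal))
cv2.imwrite("pics/w9.png",cv2.cvtColor(im,cv2.COLOR_RGB2BGR))
E
```

```text
ring_peg0 [319. 218.] 0.58 [533.   92.7 152. ]
 box [172. 174. 463. 308.] 0.8
[533.7  93.2 280.4] [-0.293  0.956 -0.     0.001]
[  1.2   0.2 128.6]
[318.55465751 228.34841908] [318.89051849 198.23832142]
```

View pics/w9.png

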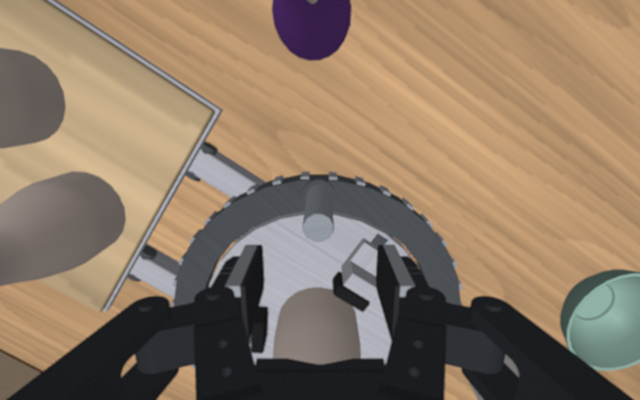

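Call:
{"method": "jog_arm", "body": {"motion": [[50, [1, 0, 40], 0], [50, [0, 0, 30], 0], [50, [0, 0, 6], 0], [50, [0, 0, 0], 0], [10, [0, 0, 0], 0], [10, [0, 0, 0], 0], [10, [0, 0, 0], 0], [10, [0, 0, 0], 0], [10, [0, 0, 0], 0], [10, [0, 0, 0], 0]]}}

```text
time_s: 52.08
position: [532.9, 92.3, 204.4]
orientation: [-0.293, 0.956, -0.001, 0.001]
ft_force: [-1.0, -0.9, 6.3]
gripper_width: 16.8
grip_force: 58.4
```

Call:
{"method": "jog_arm", "body": {"motion": [[10, [-1.5, 18, 0], 9.5], [10, [-1.5, 18, 0], 9.5], [10, [-1.5, 18, 0], 9.5]]}}

```text
time_s: 52.45
position: [515.5, 142.3, 204.4]
orientation: [-0.047, 0.999, -0.001, 0.003]
ft_force: [4.3, -5.8, 1.9]
gripper_width: 16.4
grip_force: 58.5
```

Call:
{"method": "jog_arm", "body": {"motion": [[10, [-1.5, 18, 0], 9.5], [10, [-1.5, 18, 0], 9.5]]}}

```text
time_s: 52.7
position: [518.3, 178.3, 204.4]
orientation: [0.119, 0.993, -0.001, 0.003]
ft_force: [3.2, -7.7, 1.3]
gripper_width: 16.5
grip_force: 58.5
```

Call:
{"method": "jog_arm", "body": {"motion": [[10, [-0.7, 9, 0], 4.75], [10, [-0.7, 9, 0], 4.75]]}}

```text
time_s: 52.95
position: [524.0, 195.0, 204.4]
orientation: [0.199, 0.98, -0.001, 0.002]
ft_force: [1.2, -6.7, 5.9]
gripper_width: 16.3
grip_force: 59.1
```

Call:
{"method": "jog_arm", "body": {"motion": [[10, [-0.7, 9, 0], 4.75], [10, [-0.7, 9, 0], 4.75]]}}

```text
time_s: 53.2
position: [532.2, 210.5, 204.4]
orientation: [0.279, 0.96, -0.001, 0.001]
ft_force: [0.4, -6.6, 7.4]
gripper_width: 16.6
grip_force: 59.2
```

Call:
{"method": "jog_arm", "body": {"motion": [[10, [-0.7, 9, 0], 4.75], [10, [-0.7, 9, 0], 4.75]]}}

```text
time_s: 53.45
position: [542.8, 224.5, 204.4]
orientation: [0.358, 0.934, -0.002, 0.001]
ft_force: [-1.7, -6.4, 8.6]
gripper_width: 16.7
grip_force: 59.4
```

```bash
python3 - <<'E'
from h import *
s=st();print(s["position"],s["ft_force"],s["moment"])
im=save("scene","s20"); 
print(manip.spot_point("jaw0","scene")[:3],manip.spot_point("tall_cast","scene")[:3])
g=cv2.cvtColor(im,cv2.COLOR_RGB2BGR)[170:290,300:460]; cv2.imwrite("pics/s20c.png",cv2.resize(g,(800,600),interpolation=cv2.INTER_CUBIC))
E
```

```text
[542.81793949 224.4916545  204.38764579] [-1.73045793 -6.39171285  8.6117518 ] [-0.82814315  0.24987009  0.50076994]
[{'at': [375.2, 233.7], 'p': 0.69}, {'at': [366.1, 230.3], 'p': 0.43}, {'at': [365.8, 247.6], 'p': 0.33}] [{'at': [367.7, 231.9], 'p': 0.95}, {'at': [253.9, 215.6], 'p': 0.7}, {'at': [328.0, 191.0], 'p': 0.63}]
```

View pics/s20c.png

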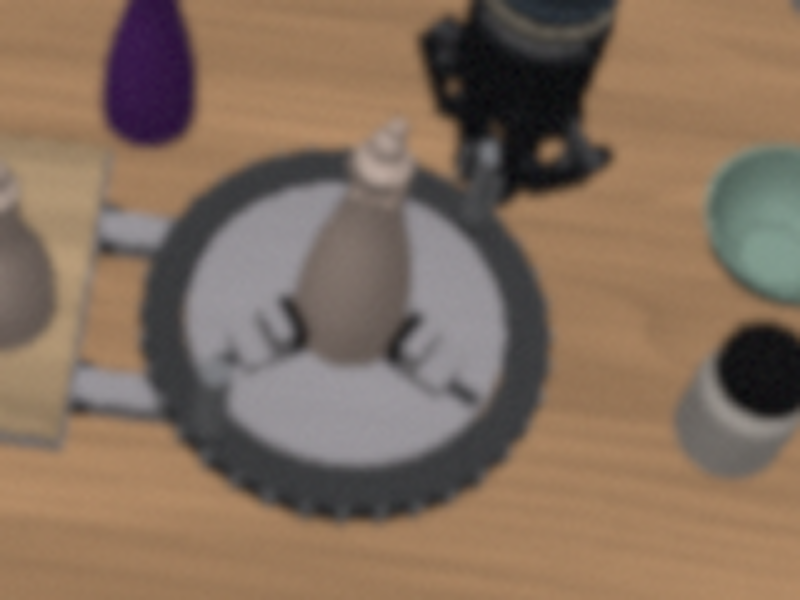

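Call:
{"method": "jog_arm", "body": {"motion": [[10, [-0.7, 9, 0], 4.75]]}}

```text
time_s: 53.72
position: [548.7, 230.5, 204.4]
orientation: [0.396, 0.918, -0.002, 0.0]
ft_force: [-3.2, -5.2, 8.9]
gripper_width: 16.5
grip_force: 59.4
```

Call:
{"method": "jog_arm", "body": {"motion": [[10, [-0.7, 9, 0], 4.75]]}}

```text
time_s: 53.85
position: [555.5, 236.5, 204.4]
orientation: [0.434, 0.901, -0.002, -0.0]
ft_force: [-4.0, -4.0, 9.1]
gripper_width: 16.4
grip_force: 59.4
```

Call:
{"method": "jog_arm", "body": {"motion": [[10, [0, 0, 0], 0]]}}

```text
time_s: 53.98
position: [556.4, 237.3, 204.4]
orientation: [0.433, 0.901, -0.0, 0.0]
ft_force: [-2.1, -2.7, 7.5]
gripper_width: 16.8
grip_force: 59.3
```

```bash
python3 - <<'E'
from h import *
s=st();print(s["position"],s["ft_force"],s["moment"])
cal=manip.get_calibration("wrist")
im=save("wrist","w10"); save("scene","s21"); save("top","t21")
g=cv2.cvtColor(im,cv2.COLOR_RGB2BGR); cv2.imwrite("pics/w10.png",g)
for q in("jaw0","ring_peg1","tall_cast"):
  for cam in("scene","top"): print(cam,q,manip.spot_point(q,cam)[:3])
E
```

```text
[556.40707113 237.30732777 204.40113336] [-2.09620336 -2.68908193  7.47542583] [-0.39643988  0.32726655  0.30848388]
scene jaw0 [{'at': [366.4, 231.6], 'p': 0.58}]
top jaw0 [{'at': [269.8, 174.7], 'p': 0.67}, {'at': [265.5, 182.0], 'p': 0.48}]
scene ring_peg1 [{'at': [337.3, 244.6], 'p': 0.69}, {'at': [401.2, 211.0], 'p': 0.65}, {'at': [187.3, 215.4], 'p': 0.6}]
top ring_peg1 [{'at': [242.0, 203.7], 'p': 0.82}, {'at': [295.6, 156.8], 'p': 0.7}, {'at': [355.1, 188.9], 'p': 0.65}]
scene tall_cast [{'at': [369.4, 232.5], 'p': 0.87}, {'at': [331.3, 188.0], 'p': 0.63}, {'at': [368.5, 232.8], 'p': 0.2}]
top tall_cast [{'at': [271.3, 180.6], 'p': 0.84}]
```

Call:
{"method": "jog_arm", "body": {"motion": [[10, [-0.2, 4.5, 0], 2.4], [10, [-0.2, 4.5, 0], 2.4]]}}

```text
time_s: 54.68
position: [562.5, 241.8, 204.4]
orientation: [0.47, 0.882, -0.002, -0.0]
ft_force: [-4.7, -4.5, 9.4]
gripper_width: 16.4
grip_force: 59.6
```

```bash
python3 - <<'E'
from h import *
s=st();p=s["position"];F=s["ft_force"];print(p,F,s["moment"])
r=p[:2]-np.array([623.3,153.5]);a=np.arctan2(r[1],r[0]);d=np.array([np.sin(a),-np.cos(a)]);print(np.degrees(a),np.hypot(*r),-F[:2]@d)
print("torque",-F[:2]@d*.109+s["moment"][2])
for cam,n in(("scene","s20"),("scene","s21"),("scene","s22")):
    if n=="s22": save(cam,n)
    g=cv2.cvtColor(cv2.imread(f"pics/{n}.png"),cv2.COLOR_BGR2GRAY).astype(int); print(n); print(g[232:242,354:388].tolist()) if n!="s21" else None
E
```

```text
[562.46781938 241.80596053 204.39584834] [-4.66071033 -4.54419763  9.37973144] [-0.45612549  0.59285454  0.63535054]
124.56216629113143 107.23104431046444 6.41607061925293
torque 1.3347022369294859
s20
[[144, 136, 112, 77, 52, 62, 82, 98, 106, 107, 109, 108, 110, 110, 109, 109, 107, 105, 103, 102, 101, 99, 96, 96, 95, 92, 94, 99, 102, 112, 129, 142, 149, 150], [143, 142, 126, 95, 62, 53, 71, 91, 100, 104, 109, 108, 110, 110, 107, 107, 106, 105, 103, 103, 99, 97, 94, 93, 93, 89, 83, 78, 72, 86, 114, 137, 147, 148], [137, 143, 137, 113, 77, 53, 60, 83, 97, 104, 106, 107, 107, 108, 108, 106, 104, 103, 102, 98, 99, 96, 95, 92, 89, 82, 67, 56, 56, 81, 113, 137, 148, 148], [127, 141, 141, 125, 90, 56, 52, 74, 93, 100, 106, 104, 105, 106, 105, 103, 103, 102, 101, 99, 98, 95, 94, 91, 86, 71, 56, 49, 69, 100, 128, 144, 148, 146], [118, 132, 137, 127, 96, 59, 48, 67, 88, 98, 102, 103, 102, 103, 103, 101, 101, 99, 99, 97, 94, 95, 92, 87, 77, 59, 48, 64, 96, 124, 141, 145, 144, 142], [107, 116, 123, 112, 85, 53, 44, 67, 89, 98, 101, 101, 103, 101, 101, 100, 98, 96, 95, 94, 93, 93, 91, 80, 64, 52
[... 1523 characters left out ...]
 99, 99, 98, 96, 95, 94, 94, 91, 80, 65, 61, 86, 121, 140, 148, 144, 138, 129, 133], [119, 106, 101, 92, 74, 55, 50, 75, 94, 99, 100, 101, 101, 99, 99, 98, 95, 95, 96, 93, 94, 93, 85, 70, 53, 62, 100, 130, 147, 147, 140, 128, 125, 133], [127, 105, 92, 83, 68, 61, 74, 92, 102, 103, 100, 101, 99, 98, 98, 96, 95, 95, 94, 95, 94, 91, 82, 64, 45, 63, 101, 130, 142, 142, 130, 122, 128, 138], [129, 110, 96, 91, 90, 96, 109, 119, 118, 113, 106, 101, 98, 97, 97, 95, 94, 94, 95, 94, 92, 91, 81, 60, 41, 56, 89, 116, 129, 131, 125, 127, 136, 144], [124, 116, 109, 113, 118, 128, 138, 140, 137, 128, 118, 108, 105, 99, 98, 96, 97, 97, 97, 98, 101, 104, 92, 71, 51, 57, 78, 99, 110, 118, 124, 134, 143, 146]]
```

Call:
{"method": "jog_arm", "body": {"motion": [[10, [-0.4, 8, 0], 4.2], [10, [-0.4, 8, 0], 4.2]]}}

```text
time_s: 54.98
position: [576.0, 249.8, 204.4]
orientation: [0.534, 0.845, -0.002, -0.001]
ft_force: [-5.6, -3.0, 10.3]
gripper_width: 17.0
grip_force: 59.5
```

```bash
python3 - <<'E'
from h import *
s=st();p=s["position"];F=s["ft_force"];print(p,F,s["moment"])
r=p[:2]-np.array([623.3,153.5]);a=np.arctan2(r[1],r[0]);d=np.array([np.sin(a),-np.cos(a)]);print(np.degrees(a),np.hypot(*r),-F[:2]@d)
print("torque",-F[:2]@d*.109+s["moment"][2])
E
```

```text
[575.96896352 249.78713475 204.37413358] [-5.58572836 -2.99887682 10.33465202] [-0.39501386  0.77546422  0.68957889]
116.17694905623458 107.291375853746 6.335772301687358
torque 1.3801780696059986
```

Call:
{"method": "jog_arm", "body": {"motion": [[10, [0, 0, 0], 0], [40, [0, 0, 0], 0], [40, [0, 0, 0], 0], [40, [0, 0, 0], 0], [40, [0, 0, -30], 0], [40, [0, 0, -50], 0], [40, [0, 0, -50], 0], [40, [30, 0, -40], 0], [40, [50, 0, 0], 0], [40, [50, 0, 0], 0], [40, [50, 0, 0], 0], [40, [0, 0, 0], 0]]}}

```text
time_s: 56.48
position: [498.5, 416.0, 372.6]
orientation: [0.533, 0.846, 0.0, -0.001]
ft_force: [-0.4, -0.4, -0.3]
gripper_width: 40.5
grip_force: 0.0
```

```bash
python3 - <<'E'
from h import *
for cam in("scene","top"):
    save(cam,cam+"9")
    for q,z in(("tall_cast",100),("cast0",100),("ring_peg0",152),("crank_grip",198),("glaze_jar",0),("sponge_bowl",0),("slip_pail",0)):
        print(cam,q,[(np.round(at_z(cam,d["at"],z)[:2]).tolist(),round(d["p"],2)) for d in manip.spot_point(q,cam)[:4]])
    for q in("tall_cast","cast0"): print(q,[np.round(d["box"]).tolist() for d in manip.look_for(q,cam)[:4]])
print("expected tall",proj("scene",(623.5,154,100)),proj("scene",(623.5,154,300)),proj("top",(623.5,154,300)))
for p in((624,-196),(590,-122),(645,-50)): print(np.round(proj("scene",(*p,100))),np.round(proj("scene",(*p,253))))
print(shift("s9","scene9")); s=st();print(s["time_s"],s["position"],s["ft_force"])
E
```

```text
scene tall_cast [([485.0, 24.0], 0.79), ([621.0, 161.0], 0.59), ([612.0, -192.0], 0.3)]
scene cast0 [([613.0, -202.0], 0.84), ([644.0, -51.0], 0.69), ([602.0, -115.0], 0.69)]
scene ring_peg0 [([680.0, 56.0], 0.61), ([660.0, 151.0], 0.16)]
scene crank_grip [([576.0, -277.0], 0.55), ([681.0, 137.0], 0.43)]
scene glaze_jar [([592.0, 44.0], 0.46)]
scene sponge_bowl [([487.0, 441.0], 0.89), ([615.0, 159.0], 0.47)]
scene slip_pail [([584.0, -447.0], 0.76), ([569.0, 178.0], 0.38)]
tall_cast [[324.0, 154.0, 339.0, 199.0], [360.0, 193.0, 379.0, 243.0]]
cast0 [[241.0, 188.0, 265.0, 228.0], [291.0, 202.0, 317.0, 240.0], [267.0, 184.0, 292.0, 221.0]]
top tall_cast [([425.0, 17.0], 0.77), ([626.0, 150.0], 0.71)]
top cast0 [([618.0, -186.0], 0.92), ([581.0, -121.0], 0.84), ([639.0, -56.0], 0.69)]
top ring_peg0 [([564.0, 250.0], 0.75)]
top crank_grip [([570.0, -265.0], 0.54)]
top glaze_jar [([625.0, 405.0], 0.81)]
top sponge_bowl [([477.0, 442.0], 0.83)]
top slip_pail [([571.0, -436.0], 0.56)]
tall_cast [[306.0, 233.0, 328.0, 254.0], [260.0, 167.0, 281.0, 193.0]]
cast0 [[327.0, 160.0, 342.0, 182.0], [346.0, 181.0, 370.0, 197.0], [370.0, 166.0, 390.0, 189.0]]
expected tall [369.34700557 232.11803828] [378.68609785 193.41540062] [261.58313507 169.10793391]
[253. 218.] [245. 188.]
[279. 211.] [274. 181.]
[300. 230.] [297. 201.]
0.17
57.475 [500.70058012 413.04803149 372.92477638] [-0.58171488  1.38683545 -0.60667133]
```

```bash
python3 -c "
from bench import manip; print(manip.finish_job())"
```

```text
the job is handed in; nothing more can be done
None
```

I handed the job in after about 57 s of robot time, and no verdict came back: the jack foot is down at an estimated 45–50 N, the three short figures stand on the wing, and the tall one is in the chuck at an estimated 25–30 N per jaw (both inferred from crank and ring angles and wrist readings); I viewed 15 pictures, one over the limit of 14.

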